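# Put the food-processor discs away in their caddy

### The arm

A 6-joint arm with a two-finger parallel gripper is mounted at the origin on a cart in front of the work surface, level with it; the furniture and walls round the work are solid. World frame = base frame: x ahead of the robot, y to its left, z up, the work surface at z = 0. Lengths are in mm, angles in rad, forces in N, time in s.
With the tool pointing down it reaches from about 350 to 775 mm from the base axis. Payload 7.3 kg.
Tool frame: the origin (TCP) lies on the centre line of the jaws, within the pads' length; the fingertips stand 22 mm ahead of it and the grasp point (between the pads) lies 3 mm ahead of it; z points along the fingers, y is the direction in which the jaws open and shut (so a half turn about z gives the same grasp; the last joint's range is limited). The gripper opens to 92 mm and grips with 3 to 60 N. Pads are 19 mm wide; open, the fingers measure 130 mm over their backs; the gripper's body (75 mm by 190 mm) begins 47 mm behind the grasp point.
Start: joints at [-1.382, 0.342, 1.524, -0, 1.275, -0.146], TCP at [172.527, -495.86, 248.741] pointing down, gripper open.
Joint ranges: [-2.53, 2.53], [-0.77, 2.02], [0.04, 2.7], [-1, 4.14], [0.28, 2.66], [-3.11, 3.11]. Speed limits (rad/s): [2.57, 2.57, 3.14, 3.14, 3.14, 3.14].

### API

Orientations are given as [roll, pitch, yaw] about the fixed x, y, z axes, in that order (R = Rz(yaw) Ry(pitch) Rx(roll)).
In Python, from plant import bot gives the robot as it stands.
- The arm moves only by the tool play_rows, never from a script. Its argument "moves" is one flat list of numbers, 5 for each row, row after row: the closure in counts, from 0 (fully open) to 255 (shut), then the shift along the tool's x, y, z in mm, then the turn about the tool's z in degrees. A call has 1 to 8 rows; each row is the pose to reach, as a shift and turn from the pose commanded when the call began, along the tool's axes at that moment; what a row does not reach only later rows make up. A row lasts 1/12 s, in which the tool goes at most 41.7 mm and 7.16 degrees, less where a joint would pass 70% of its speed; a pose out of reach is approached as far as the arm can. A call with a gripper value outside its range is refused whole. The fingers move at their own pace and stop on an object; the grip force is fixed at half the most. Time passes only in rows, so rows that repeat a pose let the fingers close. It gives the time, the measured TCP pose, the force and the opening at its end, in the units of the state.
- bot.get_obs(): the state, without advancing time (a new reading comes with each control period).
- bot.capture(name): name is "side" or "top" or "wrist"; returns a dict with "color" (420x560x3 uint8, red, green, blue), "fx", "fy", "cx", "cy" (pixels), "world_to_cam" (4x4, takes a point from world to camera coordinates); the wrist camera has in their place "T_tool_cam" (4x4, takes a point from camera to tool coordinates, whose origin is the TCP and whose axes are the flange's). Camera axes: x right, y down, z forward; pixel columns grow to the right and rows downward; lengths in mm; the calibration is good to about 2 mm. A picture is of the moment at which its call begins: read the wrist's pose just before it. There is no depth.
- bot.close_job(): hands the job in, once; it reports no verdict.
The state is a dict: "time": time; "joint_positions": joint angles; "dq": joint speeds; "tau": joint torques, N m; "tool_pos": TCP position; "tcp_rot": TCP orientation; "contact_force": force on the tool from outside, world axes, zero at the start; "moment": the same for the moment, N m; "grip_width": finger opening in mm.
Only numpy, scipy, OpenCV 4.12 (cv2) and the standard library are available. Lean on these libraries where they do the work, as an engineer would, in place of code of your own. Each camera call takes 0.05 s, during which the arm holds its last target.

### The job

Put the food-processor discs away: set every disc that is out on the worktop onto a spindle of its own in the white caddy, turning it until its square hub drops fully home on the caddy floor. Then fold the clear lid fully shut and turn both green turnbuttons across its edge to secure it. Leave the glass, mug, timer and the other things on the worktop alone.

Things in the scene. Friction and masses are not known exactly. Their poses are not given: they have to be found in the camera images.
- disc_red_grip (a point): Loose red food-processor disc, 0.13 kg, 56 mm tall, standing upright; one of the discs may be absent. On top a grip fin 44 mm long (own x), 16 mm thick (own y), 30 mm tall, from 26 to 56 mm height; below it a steel disc 72 mm across, from 22 to 26 mm. This point: centre of the fin, 41 mm above the underside; own z up.
- disc_blue_grip (a point): The same point of the blue disc, of the same shape. Under each steel disc is a square hub, 40 x 40 x 22 mm, with a square bore 20 x 20 mm, 22 mm deep, open below, its sides parallel to those of the fin; the hub's underside is 41 mm below this point.
- disc_yellow_grip (a point): The same point of the yellow disc, of the same shape.
- caddy: Fixed white open box, 130 mm (own x) by 360 mm (own y), rim 70 mm above the worktop, walls 5 mm, floor 8 mm; origin: centre of its underside; own x points away from the robot, to the lid's hinge. In it four square spindles stand in a row along y, 82 mm apart; two posts with the turnbuttons stand before its front (-x) wall.
- spindle0_foot (a point): Foot of the right-hand spindle (least y) on its axis, level with the caddy floor; axes of the caddy. The spindle is 18 x 18 mm square for 8 mm, above that a round pilot 18 mm across for 8 mm, then a cone to 11 mm over 5 mm (21 mm in all). It stands turned about the vertical by an angle that is not reported (any angle), and is stiff to turn (0.25 N m).
- spindle1_foot (a point): The same point of the next spindle, 82 mm to its left. On any spindle, a disc whose bore is out of line rests on the square part, 8 mm above the caddy floor, with the pilot in its bore; within about 6 degrees of one of the four fitting angles it drops to the floor.
- spindle2_foot (a point): The same point of the third spindle from the right.
- lid (a joint): Clear lid with a green frame, hinged on the far rim of the caddy: 0 = shut, lying flat on the rim, grows as it opens upward, 1.95 at most; it starts open, leaning back a little. It stays where it is left (stiff hinge, about 3 N at the front edge shuts it).
- lid_hinge (a point): Middle of the lid's hinge axis (parallel to the caddy's y), at the far upper rim, 70 mm above the worktop; axes of the caddy.
- lid_edge (a point): Middle of the lid's free edge, at mid-thickness; the lid is 130 mm from hinge axis to edge, 360 mm wide, 6 mm thick and lies on the outer (upper) side of the hinge plane; own z axis is the outward normal of the lid.
- button_right (a joint): Right-hand green turnbutton, a bar 52 mm long, 14 mm thick, 20 mm tall, on a vertical pivot through its middle: at 0 it lies along the caddy's y beside the lid (released), at 1.57 (the stop) along the caddy's x, one end across the lid's edge. The value grows counter-clockwise seen from above; friction 0.04 N m.
- button_right_pivot (a point): On the right-hand turnbutton's pivot, half-way up the bar (88 mm above the worktop; the bar reaches from 78 to 98 mm); axes of the caddy.
- button_left (a joint): Left-hand green turnbutton, of the same kind, values and sense of turning.
- button_left_pivot (a point): On the left-hand turnbutton's pivot, half-way up its bar.
- glass: Bystander: small clear glass, 45 mm wide, 63 mm tall, standing on its origin.
- mug: Bystander: white cup with a handle, 64 x 91 x 51 mm tall, standing on its origin.
- timer: Bystander: red and cream kitchen timer, 62 mm wide, 50 mm tall, standing on its origin.
- mandarin: Bystander: mandarin, 63 mm wide, 58 mm tall; origin at its underside.
- garlic: Bystander: bulb of garlic, 50 mm; origin at its underside.
- disc_black_grip (a point): The same point of the black disc, of the same shape.
- spindle3_foot (a point): The same point of the left-hand spindle.
Mind the look-alikes: they are no part of the job. Leave any turquoise look-alike of the part that bears disc_red_grip alone.

How it is judged:
By the outcome, as a careful person would: the job done as asked, in the order asked, and still so for the second after the job is handed in, with the robot touching nothing.
Of disc_red, disc_blue, disc_yellow, disc_black only 3 to 4 are there at a start; the rules pass over those that are not, and their reading is None.
At some moment in a run one of disc_red, disc_blue, disc_yellow, disc_black may be knocked a few centimetres aside while the robot is not near it.
It also fails if it takes over 208 s, if anything falls off the work surface, if the arm or the gripper's body presses on something with over 40 N, if the wrist force passes 120 N, or if a joint passes its speed limit or range.

## Working session

There is one attempt and no reset: what is moved stays moved. The work goes in short steps, Python scripts to look and compute and a tool call to move; the robot and the scene stay as the last step left them, time stands still between calls to the robot, and variables do not carry over. Pictures are saved under pics/ and viewed, and the job is handed in when it is done.

Besides the shell and the picture viewer there is one more tool, called after "Emit:" as name(argument=value, ...), one argument or row to a line, values as JSON. play_rows: Moves the arm, as the interface text tells. Its arguments: {"type":"object","properties":{"moves":{"type":"array","items":{"type":"number"}}},"required":["moves"]}

```bash
ls; mkdir -p pics; cat > h.py <<'E'
import numpy as np,cv2
from plant import bot
def cap(n,f):
    o=bot.get_obs(); c=bot.capture(n); cv2.imwrite('pics/'+f+'.png',c['color'][:,:,::-1]); np.savez('pics/'+f,**{k:np.array(v) for k,v in c.items()},pos=o['tool_pos'],rot=o['tcp_rot']); return c,o
E
python3 - <<'E'
from h import *
o=bot.get_obs();print(o)
for n in ('side','top','wrist'):
    c,o=cap(n,n+'0'); print(n,{k:v for k,v in c.items() if k!='color'})
E
```

```text
pics
{'time': 0.0, 'joint_positions': array([-1.38201233e+00,  3.42731082e-01,  1.52502338e+00,  3.77076315e-06,
        1.27540393e+00, -1.46014265e-01]), 'dq': array([-0.0013343 , -0.00122435, -0.00115152, -0.00063334, -0.00196866,
        0.00127843]), 'tau': array([ 2.30113221e-05, -4.31236196e+01, -2.44217259e+01,  7.18203024e-02,
        5.59960864e-02, -9.18980254e-05]), 'tool_pos': array([ 172.44706544, -495.4697884 ,  248.03838211]), 'tcp_rot': array([-3.14004410e+00, -2.31376409e-04,  3.34796985e-01]), 'contact_force': array([ 0.05361301, -1.08764256,  0.3730207 ]), 'moment': array([-0.00445653, -0.0007652 , -0.01229503]), 'grip_width': 91.69501720240687}
side {'fx': 445.4914786292112, 'fy': 445.4914786292112, 'cx': 282.2722576311048, 'cy': 206.39055573155434, 'world_to_cam': array([[-9.96737475e-01,  8.03878763e-02, -7.22456306e-03,
         5.37622868e+02],
       [ 5.90376821e-02,  6.65113618e-01, -7.44404747e-01,
         7.40770536e+01],
       [-5.50359614e-02, -7.42402630e-01, -6.67689582e-01,
         1.09019992e+03],
       [ 0.00000000e+00,  0.00000000e+00,  0.000
[... 267 characters left out ...]
01, -4.37539507e-04, -9.39249579e-02,
         5.42268353e+02],
       [ 9.39222301e-02, -1.35696560e-02, -9.95487056e-01,
         1.13923490e+03],
       [ 0.00000000e+00,  0.00000000e+00,  0.00000000e+00,
         1.00000000e+00]])}
wrist {'fx': 338.5359254012416, 'fy': 338.5359254012416, 'cx': 284.41739212401023, 'cy': 210.86269057589254, 'T_tool_cam': array([[-1.02220117e-05, -9.59092217e-01, -2.83093834e-01,
         7.73077435e+01],
       [ 9.99999999e-01,  2.84445811e-06, -4.57449362e-05,
         1.33107933e-01],
       [ 4.46788609e-05, -2.83093834e-01,  9.59092216e-01,
        -1.36417745e+02],
       [ 0.00000000e+00,  0.00000000e+00,  0.00000000e+00,
         1.00000000e+00]])}
```

View pics/top0.png

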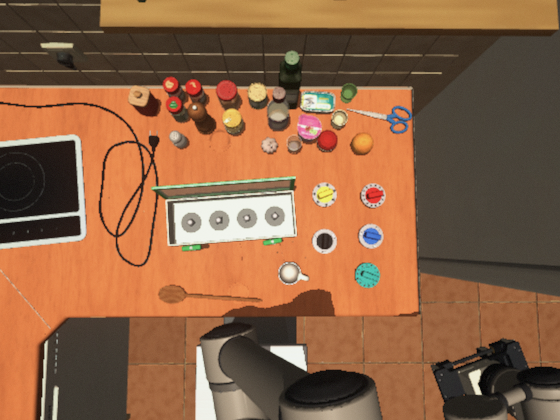

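View pics/side0.png

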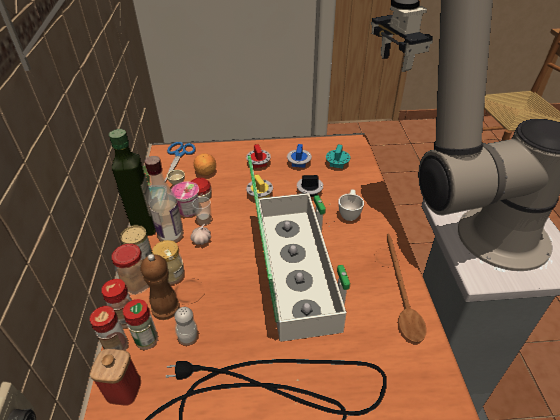

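View pics/wrist0.png

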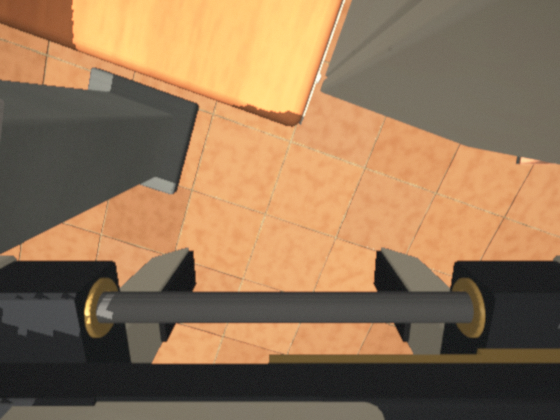

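```bash
cat >> h.py <<'E'
def load(f): return dict(np.load('pics/'+f+'.npz'))
from scipy.spatial.transform import Rotation as Ro
def cam(d):
    if 'world_to_cam' in d: return np.linalg.inv(d['world_to_cam'])
    T=np.eye(4);T[:3,:3]=Ro.from_euler('xyz',d['rot']).as_matrix();T[:3,3]=d['pos'];return T@d['T_tool_cam']
def ray(d,uv,z):
    T=cam(d);uv=np.atleast_2d(uv).astype(float)
    v=np.c_[(uv[:,0]-d['cx'])/d['fx'],(uv[:,1]-d['cy'])/d['fy'],np.ones(len(uv))]@T[:3,:3].T
    return T[:3,3]+v*((z-T[2,3])/v[:,2])[:,None]
def proj(d,p):
    q=np.atleast_2d(p); T=np.linalg.inv(cam(d)); q=q@T[:3,:3].T+T[:3,3]
    return np.c_[d['fx']*q[:,0]/q[:,2]+d['cx'],d['fy']*q[:,1]/q[:,2]+d['cy']]
def crop(f,x0,y0,x1,y1,s,out):
    im=cv2.imread('pics/'+f+'.png')[y0:y1,x0:x1]; cv2.imwrite('pics/'+out+'.png',cv2.resize(im,None,fx=s,fy=s,interpolation=cv2.INTER_CUBIC))
E
python3 - <<'E'
from h import *
d=load('top0')
hsv=cv2.cvtColor(d['color'],cv2.COLOR_RGB2HSV)
R={'yellow':((20,120,120),(35,255,255)),'blue':((105,120,60),(130,255,255)),'red':((0,200,100),(4,255,255)),'black':((0,0,0),(179,255,50)),'green':((45,120,50),(80,255,255))}
roi=np.zeros(hsv.shape[:2],np.uint8);roi[175:255,300:390]=1
for k,(a,b) in R.items():
    m=cv2.inRange(hsv,a,b)
    if k!='green': m=m*roi
    n,l,s,c=cv2.connectedComponentsWithStats(m)
    for i in range(1,n):
        if s[i,4]>15 and c[i,1]<260 and c[i,1]>160:
            cn=np.argwhere(l==i)[:,::-1]
            w=ray(d,cn,56 if k!='green' else 98)[:,:2]
            r=cv2.minAreaRect(w.astype(np.float32)); cc,ss,vv=cv2.PCACompute2(w,None)
            print(k,s[i],c[i],'mean',cc,'ang',np.degrees(np.arctan2(ss[0,1],ss[0,0])),r)
crop('top0',150,165,400,300,3,'top0c')
E
```

```text
yellow [317 187  17  15 192] [324.46354167 193.98958333] mean [[ 582.62000669 -208.8840286 ]] ang 108.05719098997785 ((582.3919067382812, -208.31240844726562), (43.04600143432617, 41.99191665649414), 73.42098999023438)
blue [363 228  18  16 189] [371.23809524 235.84656085] mean [[ 463.37756062 -340.00997763]] ang 86.85408048586879 ((463.6501159667969, -338.6487731933594), (41.639686584472656, 40.5042724609375), 44.41382598876953)
red [366 190  16  12 102] [373.94117647 194.42156863] mean [[ 581.5065914  -350.48071164]] ang 106.11590403821538 ((578.6044311523438, -349.1423645019531), (42.99251937866211, 31.82438087463379), 88.54886627197266)
green [274 238   8   5  29] [277.62068966 239.93103448] mean [[451.29385142 -74.48811509]] ang 103.55425383178138 ((451.37835693359375, -74.97118377685547), (11.122088432312012, 18.024890899658203), 18.359954833984375)
green [263 240   8   5  28] [266.53571429 242.03571429] mean [[445.6237517  -44.43456987]] ang 100.82289482447226 ((445.7214660644531, -44.34013366699219), (18.971704483032227, 10.80632495880127), 89.96517944335938)
green [192 245   9   5  33] [196.48484848 246.57575758] mean [[433.52950458 144.7123359 ]] ang 88.3525508474417 ((432.39129638671875, 146.0260467529297), (21.704872131347656, 10.75537109375), 89.95536041259766)
green [182 246   7   5  30] [185.2        248.06666667] mean [[429.54831848 175.0198516 ]] ang 100.84684144227727 ((429.72894287109375, 175.56341552734375), (16.262197494506836, 10.746728897094727), 89.95346069335938)
```

View pics/top0c.png

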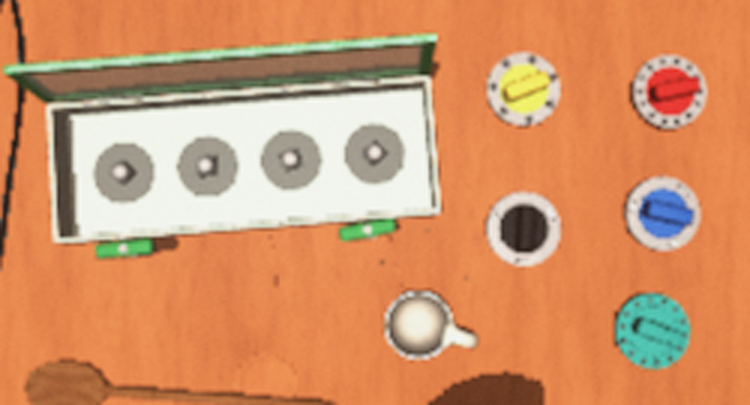

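```bash
python3 - <<'E'
from h import *
d=load('top0')
f=lambda p,z: ray(d,np.array(p)/3+[150,165]-0.33,z).round(1)
print('spindles',f([(123,172),(207,165),(291,158),(375,152)],29))
print('btn',f([(124,248),(368,230)],98))
print('rim corners fl,fr,br',f([(55,241),(440,213),(430,78)],70))
print('black',f([(524,230)],56),f([(524,230)],24),'mug',f([(418,322)],50),'yel',f([(525,89)],24))
print('lid edge',f([(8,71),(437,40)],190))
# joint of side & top for lid edge ends: side pixel (250,157) near end, (275,347)?
s=load('side0')
from numpy.linalg import lstsq
def tri(a,da,b,db):
    A=[];r=[]
    for d_,uv in((da,a),(db,b)):
        P=np.array([[d_['fx'],0,d_['cx']],[0,d_['fy'],d_['cy']],[0,0,1]])@d_['world_to_cam'][:3]
        for i in(0,1):
            A.append(P[i,:3]-uv[i]*P[2,:3]); r.append(uv[i]*P[2,3]-P[i,3])
    return lstsq(np.array(A),np.array(r),rcond=None)[0]
print(tri((437/3+149.7,40/3+164.7),d,(249,156),s))
crop('side0',220,130,380,350,3,'side0c')
E
```

```text
spindles [[504.3 175.6  29. ]
 [511.   95.   29. ]
 [517.8  14.1  29. ]
 [523.6 -67.   29. ]]
btn [[431.5 159.4  98. ]
 [447.5 -60.2  98. ]]
rim corners fl,fr,br [[ 437.9  228.7   70. ]
 [ 463.6 -127.1   70. ]
 [ 590.1 -118.4   70. ]]
black [[ 448.  -206.9   56. ]] [[ 448.4 -211.1   24. ]] mug [[ 362.1 -107.1   50. ]] yel [[ 585.8 -213.7   24. ]]
lid edge [[ 578.7  240.4  190. ]
 [ 605.4 -117.9  190. ]]
[ 604.32851581 -117.64871746  196.27093245]
```

View pics/side0c.png

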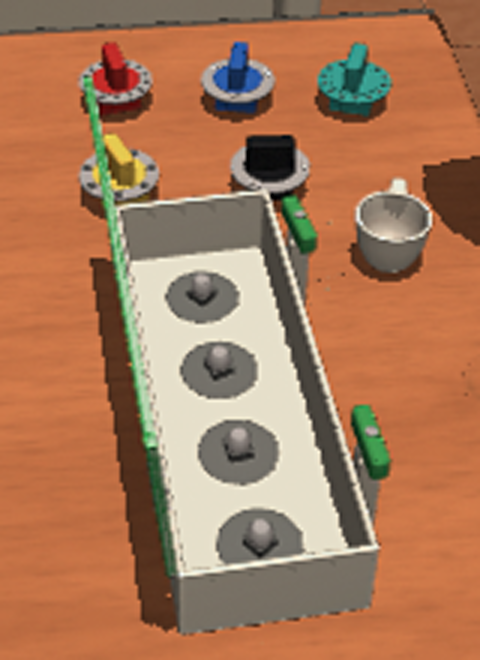

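```bash
cat >> h.py <<'E'
def to(x,y,z,yaw=None):
    """yaw in deg; prints tool-axes shift and turn"""
    o=bot.get_obs(); R=Ro.from_euler('xyz',o['tcp_rot']).as_matrix()
    s=R.T@(np.array([x,y,z])-o['tool_pos']); cy=np.degrees(o['tcp_rot'][2])
    t=0 if yaw is None else -((yaw-cy+180)%360-180)
    print('pos',o['tool_pos'].round(1),'rot',np.degrees(o['tcp_rot']).round(2),'q6',o['joint_positions'][5].round(2),'q1',o['joint_positions'][0].round(2),'t',round(o['time'],2),'w',round(o['grip_width'],1))
    print('shift',s.round(1),'turn',round(t,1),'rows',int(np.ceil(max(np.linalg.norm(s)/41.7,abs(t)/7.16))))
E
python3 - <<'E'
from h import *
to(480,54,260,4.5)
E
```

```text
pos [ 172.5 -495.6  248.2] rot [-1.7994e+02 -1.0000e-02  1.9180e+01] q6 -0.15 q1 -1.38 t 0.15 w 91.8
shift [ 471.  -418.   -11.2] turn 14.7 rows 16
```

Emit:
play_rows(
  moves=[0, 471, -418, -11, 15, 0, 471, -418, -11, 15, 0, 471, -418, -11, 15, 0, 471, -418, -11, 15, 0, 471, -418, -11, 15, 0, 471, -418, -11, 15, 0, 471, -418, -11, 15, 0, 471, -418, -11, 15],
)

```text
time: 0.82
tool_pos: [335.3, -203.7, 254.6]
tcp_rot: [3.141, -0.0, 0.072]
contact_force: [1.1, -0.5, 0.1]
grip_width: 92.2
```

```bash
python3 -c "
from h import *
to(480,54,260,4.5)"
```

```text
pos [ 335.3 -203.7  254.6] rot [ 1.7999e+02 -1.0000e-02  4.1500e+00] q6 0.76 q1 -0.74 t 0.82 w 92.2
shift [ 163.  -246.5   -5.4] turn -0.3 rows 8
```

Emit:
play_rows(
  moves=[0, 163, -246, -5, 0, 0, 163, -246, -5, 0, 0, 163, -246, -5, 0, 0, 163, -246, -5, 0, 0, 163, -246, -5, 0, 0, 163, -246, -5, 0, 0, 163, -246, -5, 0, 0, 163, -246, -5, 0],
)

```text
time: 1.48
tool_pos: [481.6, 57.0, 259.3]
tcp_rot: [-3.14, -0.002, 0.078]
contact_force: [-0.9, -0.4, -0.5]
grip_width: 92.0
```

```bash
python3 -c "
from h import *
to(480,54,260,4.5)
cap('wrist','w1');cap('top','t1')"
```

```text
pos [481.6  57.  259.3] rot [-1.7989e+02 -9.0000e-02  4.4700e+00] q6 1.45 q1 -0.04 t 1.48 w 92.0
shift [-1.8  2.8 -0.7] turn -0.0 rows 1
```

View pics/w1.png

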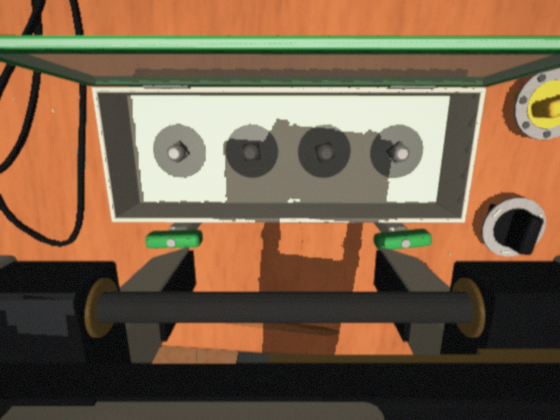

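```bash
python3 - <<'E'
from h import *
im=cv2.imread('pics/w1.png')
t=[]
for u,v in((178,152),(252,152),(326,152),(400,152)):
    p=im[v-20:v+20,u-20:u+20]; p=cv2.resize(p,None,fx=9,fy=9,interpolation=cv2.INTER_CUBIC).astype(float)
    lo,hi=np.percentile(p,1),np.percentile(p,99)
    t.append(np.clip((p-lo)/(hi-lo)*255,0,255))
cv2.imwrite('pics/w1c.png',np.vstack([np.hstack(t[:2]),np.hstack(t[2:])]))
E
```

```text
[ WARN:0@0.372] global loadsave.cpp:1063 imwrite_ Unsupported depth image for selected encoder is fallbacked to CV_8U.
```

View pics/w1c.png

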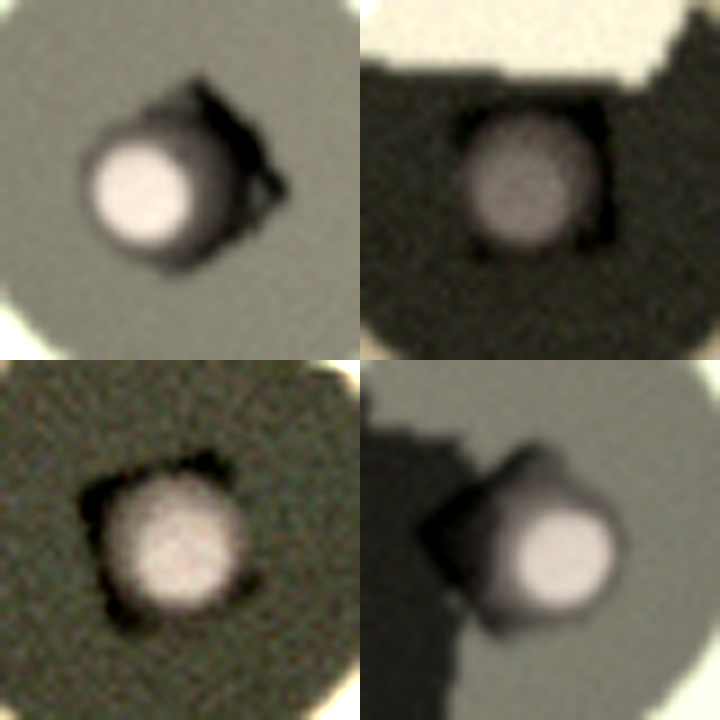

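Emit:
play_rows(
  moves=[130, 20, 0, 36, 0, 130, 40, 0, 72, 0, 130, 70, 0, 74, 0, 130, 100, 0, 74, 0, 130, 110, 0, 74, 0, 130, 118, 0, 74, 0, 130, 125, 0, 74, 0, 130, 125, 0, 74, 0],
)

```text
time: 2.25
tool_pos: [604.5, 59.7, 185.4]
tcp_rot: [3.141, 0.0, 0.072]
contact_force: [-0.0, -0.0, 1.1]
grip_width: 46.2
```

```bash
python3 -c "
from h import *
cap('wrist','w2');cap('side','s2')
crop('s2',220,100,380,350,2,'s2c')"
```

```text
(no output)
```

View pics/s2.png

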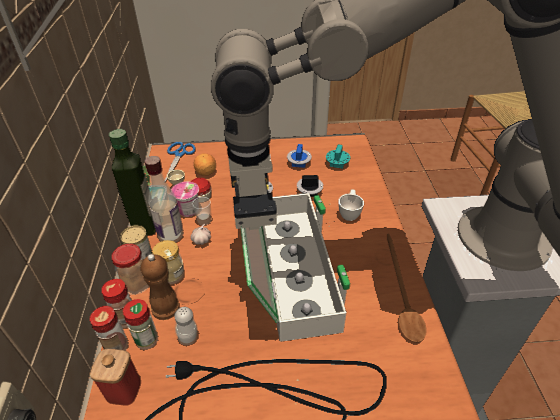

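View pics/w2.png

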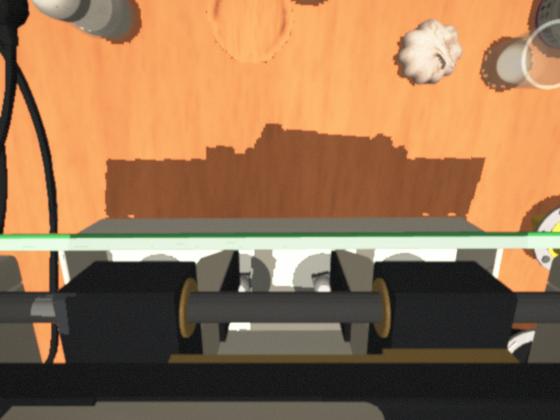

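Emit:
play_rows(
  moves=[130, 6, 0, 0, 0, 130, 12, 0, 0, 0, 130, 18, 0, 0, 0, 130, 18, 0, 0, 0],
)

```text
time: 2.68
tool_pos: [609.5, 60.9, 185.4]
tcp_rot: [3.141, 0.033, 0.074]
contact_force: [-50.2, -8.3, 28.2]
grip_width: 44.9
```

```bash
python3 - <<'E'
from h import *
d=load('w2')
def ang(d,v):
    for a in np.arange(1.5,2.1,.05):
        p=np.array([579,59.5,70])+130*np.array([-np.cos(a),-.07*np.cos(a),np.sin(a)])
        print(round(a,2),proj(d,p)[0].round(0),end=' ')
    print()
ang(d,0)
c,o=cap('wrist','w3'); ang(load('w3'),0)
E
```

```text
1.5 [281. 376.] 1.55 [281. 365.] 1.6 [281. 352.] 1.65 [281. 339.] 1.7 [281. 324.] 1.75 [281. 310.] 1.8 [281. 294.] 1.85 [281. 279.] 1.9 [281. 263.] 1.95 [281. 247.] 2.0 [281. 232.] 2.05 [281. 216.] 2.1 [281. 201.] 
1.5 [283. 384.] 1.55 [283. 373.] 1.6 [283. 361.] 1.65 [283. 348.] 1.7 [283. 335.] 1.75 [283. 320.] 1.8 [283. 306.] 1.85 [283. 290.] 1.9 [283. 275.] 1.95 [283. 259.] 2.0 [283. 244.] 2.05 [283. 228.] 2.1 [283. 213.]
```

View pics/w3.png

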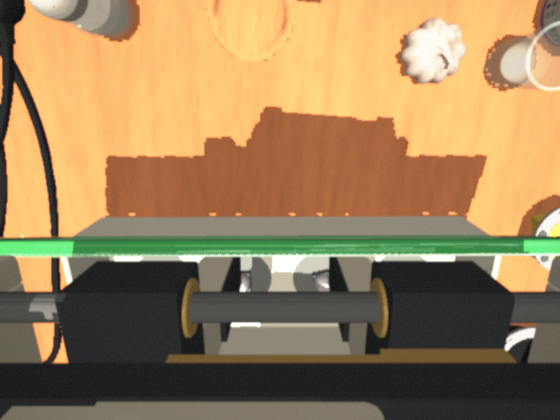

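Emit:
play_rows(
  moves=[60, -60, 0, 0, 0, 60, -80, 0, -35, 0, 60, -130, 40, -75, 0, 60, -150, 340, -75, 4, 60, -150, 340, -75, 4, 60, -150, 340, -75, 4, 60, -150, 340, -75, 4, 60, -150, 340, -75, 4],
)

```text
time: 3.4
tool_pos: [506.1, -174.0, 253.1]
tcp_rot: [3.141, -0.002, 0.003]
contact_force: [1.1, 0.2, 0.5]
grip_width: 70.2
```

Emit:
play_rows(
  moves=[60, 0, 125, 0, 0, 60, 0, 125, 0, 0, 60, 0, 125, 0, 0, 60, 0, 125, 0, 0, 60, 0, 125, 0, 0],
)

```text
time: 3.82
tool_pos: [506.4, -299.3, 251.9]
tcp_rot: [3.141, -0.0, -0.001]
contact_force: [1.4, -0.1, 0.2]
grip_width: 70.0
```

```bash
python3 -c "
from h import *
to(490,-280,260,0)
cap('wrist','w4');cap('top','t4')"
```

```text
pos [ 506.4 -299.3  251.9] rot [ 1.7998e+02 -2.0000e-02 -3.0000e-02] q6 0.91 q1 -0.66 t 3.82 w 70.0
shift [-16.4 -19.3  -8.1] turn -0.0 rows 1
```

View pics/w4.png

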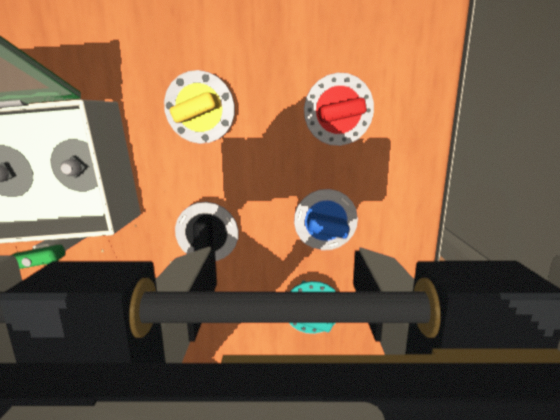

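```bash
python3 - <<'E'
from h import *
im=cv2.imread('pics/w4.png')
t=[]
for u,v in((200,107),(340,109),(207,230),(326,220)):
    p=im[v-40:v+40,u-40:u+40]; t.append(cv2.resize(p,None,fx=3.7,fy=3.7,interpolation=cv2.INTER_CUBIC))
t[2]=cv2.convertScaleAbs(t[2],alpha=3)
cv2.imwrite('pics/w4c.png',np.vstack([np.hstack(t[:2]),np.hstack(t[2:])]))
E
```

```text
(no output)
```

View pics/w4c.png

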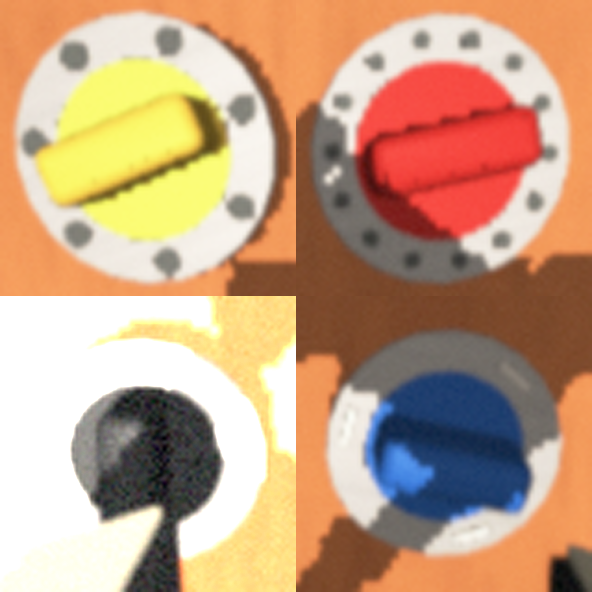

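```bash
python3 - <<'E'
from h import *
d=load('w4')
print('discs z26',ray(d,[(199.2,106.7),(339.2,109),(325.7,219.5)],26).round(1))
print('rim?')
w=load('w1')
# cone tops: from crop tiles (x/9 + u-20)
uv=[(178-20+142/9,132+193/9),(252-20+(528-360)/9,132+190/9),(326-20+180/9,132+(552-360)/9),(400-20+(567-360)/9,132+(557-360)/9)]
p=ray(w,np.array(uv)-.5,29);print(p.round(1),np.diff(p,axis=0).round(1))
# grey base-circle on floor z=8 (or slightly above)
g=cv2.cvtColor(w['color'],cv2.COLOR_RGB2GRAY)
uv2=[(179,151.5),(252,151),(325,151),(397.5,151)]
print(ray(w,uv2,9).round(1))
t=load('top0'); print(proj(t,p).round(1)*3-np.array([450,495]))
to(585,-212,120,-69)
E
```

```text
discs z26 [[ 587.9 -212.1   26. ]
 [ 585.6 -355.4   26. ]
 [ 466.6 -345.6   26. ]]
rim?
[[506.5 179.4  29. ]
 [513.3  96.9  29. ]
 [519.4  16.2  29. ]
 [525.3 -66.4  29. ]] [[  6.8 -82.5   0. ]
 [  6.1 -80.8   0. ]
 [  5.9 -82.6   0. ]]
[[505.8 179.3   9. ]
 [512.8  96.8   9. ]
 [519.3  14.4   9. ]
 [525.7 -67.3   9. ]]
[[118.2 168.6]
 [204.  161.7]
 [288.  155.4]
 [373.5 149.4]]
pos [ 506.8 -296.6  252.2] rot [-1.7999e+02 -1.0000e-02  1.7000e-01] q6 0.91 q1 -0.66 t 3.92 w 70.1
shift [ 78.4 -84.3 132.2] turn 69.2 rows 10
```

Emit:
play_rows(
  moves=[90, 79, -84, 130, 69, 90, 79, -84, 130, 69, 90, 79, -84, 130, 69, 90, 79, -84, 130, 69, 90, 79, -84, 130, 69, 90, 79, -84, 130, 69, 90, 79, -84, 130, 69, 90, 79, -84, 130, 69],
)

```text
time: 4.58
tool_pos: [586.1, -210.4, 122.2]
tcp_rot: [3.142, 0.0, -1.0]
contact_force: [1.3, 0.3, 0.6]
grip_width: 59.1
```

Emit:
play_rows(
  moves=[90, 0, 0, 0, 11.5, 90, 0, 0, 0, 11.5, 90, 0, 0, 0, 11.5],
)

```text
time: 4.83
tool_pos: [586.0, -210.9, 122.6]
tcp_rot: [-3.141, -0.0, -1.198]
contact_force: [0.4, 0.7, 0.4]
grip_width: 59.5
```

```bash
python3 -c "
from h import *
to(587,-213,51,-69)
cap('wrist','w5')
to(587,-213,51,-69)"
```

```text
pos [ 586.  -210.9  122.6] rot [-1.7997e+02 -2.0000e-02 -6.8620e+01] q6 2.3 q1 -0.47 t 4.83 w 59.5
shift [ 2.3 -0.2 71.6] turn 0.4 rows 2
pos [ 586.  -211.2  122.6] rot [-1.7998e+02 -2.0000e-02 -6.8390e+01] q6 2.3 q1 -0.47 t 4.88 w 59.6
shift [ 2.  -0.3 71.6] turn 0.6 rows 2
```

View pics/w5.png

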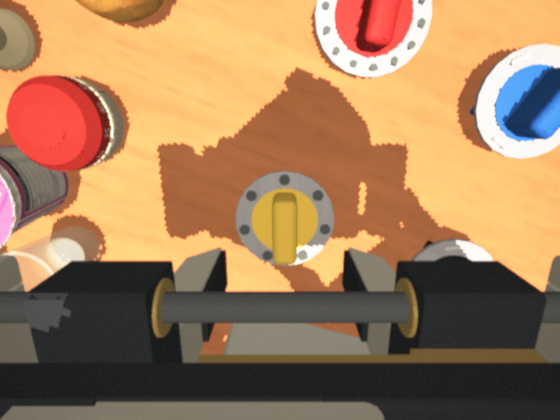

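Emit:
play_rows(
  moves=[90, 2, 0, 36, 0.5, 90, 2, 0, 62, 0.5, 90, 2, 0, 72, 0.5, 90, 2, 0, 72, 0.5, 255, 2, 0, 72, 0.5, 255, 2, 0, 72, 0.5, 255, 2, 0, 72, 0.5, 255, 2, 0, 72, 0.5],
)

```text
time: 5.55
tool_pos: [586.7, -214.7, 50.5]
tcp_rot: [-3.141, -0.001, -1.205]
contact_force: [-0.9, -0.5, 0.2]
grip_width: 37.5
```

Emit:
play_rows(
  moves=[255, 0, 0, 0, 0, 255, 0, 0, 0, 0, 255, 0, 0, -30, 0, 255, 0, 0, -70, 0, 255, 0, 0, -110, 0],
)

```text
time: 5.97
tool_pos: [585.7, -214.4, 160.2]
tcp_rot: [3.139, 0.002, -1.206]
contact_force: [0.7, -0.4, -0.3]
grip_width: 4.1
```

```bash
python3 -c "
from h import *
to(505,178,160,42)
c,o=cap('wrist','w6');print(o['contact_force'])
"
```

```text
pos [ 585.7 -214.4  160.2] rot [ 1.7988e+02  1.3000e-01 -6.9110e+01] q6 2.3 q1 -0.47 t 5.97 w 4.1
shift [-395.4  -64.5    1. ] turn -111.1 rows 16
[ 0.7479719  -0.44584041 -0.29950901]
```

View pics/w6.png

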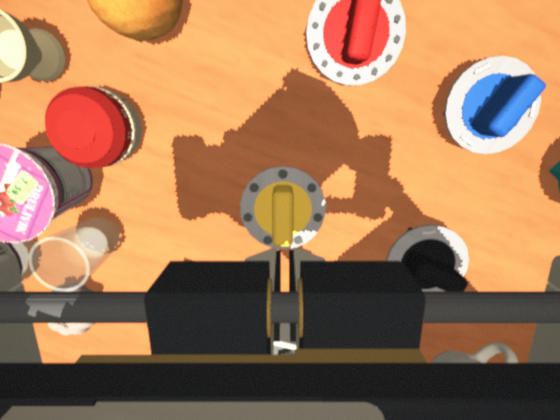

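Emit:
play_rows(
  moves=[90, 0, 0, 0, 0, 90, 0, 0, 0, 0, 90, 0, 0, 0, 0, 90, 0, 0, 0, 0, 90, 0, 0, 0, 0, 90, 0, 0, 30, 0, 90, 0, 0, 45, 0, 90, 0, 0, 45, 0],
)

```text
time: 6.68
tool_pos: [584.1, -213.6, 110.4]
tcp_rot: [3.136, 0.006, -1.206]
contact_force: [-0.9, 1.0, -0.2]
grip_width: 50.9
```

Emit:
play_rows(
  moves=[90, 0, 0, 30, 0, 90, 0, 0, 55, 0, 90, 0, 0, 64, 0, 255, 0, 0, 64, 0, 255, 0, 0, 64, 0, 255, 0, 0, 64, 0, 255, 0, 0, 64, 0, 255, 0, 0, 64, 0],
)

```text
time: 7.35
tool_pos: [586.8, -214.9, 51.8]
tcp_rot: [-3.141, -0.001, -1.206]
contact_force: [-0.1, -0.9, 0.6]
grip_width: 30.8
```

Emit:
play_rows(
  moves=[255, 0, 0, 0, 0, 255, 0, 0, 0, 0, 255, 0, 0, 0, 0, 255, 0, 0, 0, 0, 255, 0, 0, 0, 0],
)

```text
time: 7.77
tool_pos: [586.6, -214.8, 51.2]
tcp_rot: [-3.141, -0.0, -1.206]
contact_force: [-0.3, 0.6, 1.4]
grip_width: 15.5
```

Emit:
play_rows(
  moves=[255, 0, 0, -35, 0, 255, 0, 0, -75, 0, 255, -8, 22, -110, -6, 255, -18, 47, -140, -12, 255, -25, 65, -160, -19, 255, -50, 65, -160, -26, 255, -90, 75, -160, -33, 255, -130, 75, -160, -40],
)

```text
time: 8.43
tool_pos: [468.2, -119.9, 211.0]
tcp_rot: [3.141, 0.0, -0.505]
contact_force: [1.4, 1.3, -0.4]
grip_width: 15.5
```

```bash
python3 -c "
from h import *
to(505,178,185,42)
"
```

```text
pos [ 468.2 -119.9  211. ] rot [ 1.7998e+02  1.0000e-02 -2.8920e+01] q6 1.67 q1 -0.41 t 8.43 w 15.5
shift [-111.8 -278.6   25.9] turn -70.9 rows 10
```

Emit:
play_rows(
  moves=[255, -112, -278, 0, -71, 255, -112, -278, 0, -71, 255, -112, -278, 0, -71, 255, -112, -278, 0, -71, 255, -112, -278, 0, -71, 255, -112, -278, 0, -71, 255, -112, -278, 0, -71, 255, -112, -278, 0, -71],
)

```text
time: 9.1
tool_pos: [507.2, 182.9, 210.8]
tcp_rot: [-3.14, -0.001, 0.502]
contact_force: [-0.3, -0.0, -0.6]
grip_width: 15.7
```

```bash
python3 -c "
from h import *
cap('wrist','w7');
to(505,178,140,42)
"
```

```text
pos [507.1 181.8 210.6] rot [-1.7994e+02 -3.0000e-02  2.9250e+01] q6 1.26 q1 0.2 t 9.15 w 15.8
shift [-3.7  2.4 70.6] turn -12.7 rows 2
```

View pics/w7.png

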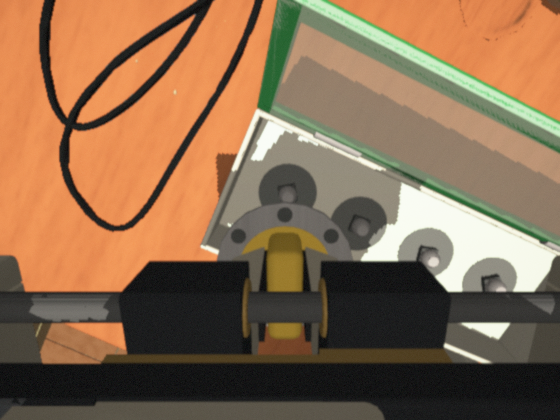

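```bash
cat >> h.py <<'E'
def tiles(f,pts,r,out,s=9):
    im=cv2.imread('pics/'+f+'.png');t=[]
    for u,v in pts:
        p=cv2.resize(im[v-r:v+r,u-r:u+r],None,fx=s,fy=s,interpolation=cv2.INTER_CUBIC).astype(float)
        lo,hi=np.percentile(p,1),np.percentile(p,97); t.append(np.clip((p-lo)/(hi-lo)*255,0,255))
    cv2.imwrite('pics/'+out+'.png',np.hstack(t).astype(np.uint8))
E
python3 - <<'E'
from h import *
tiles('w7',[(288,190),(360,225)],20,'w7c')
E
```

```text
(no output)
```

View pics/w7c.png

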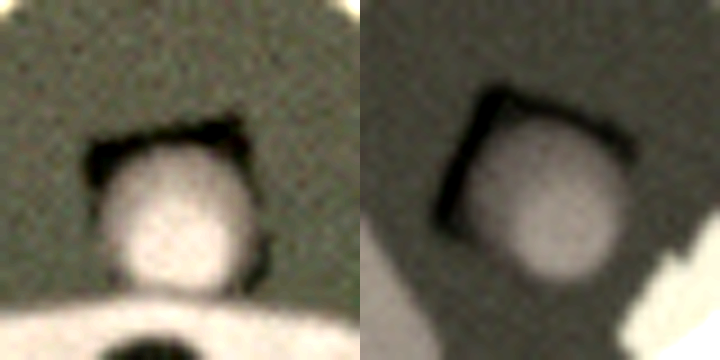

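```bash
python3 - <<'E'
from h import *
d=load('w7')
p=ray(d,[(287.2,197.3),(340-.5+(565-360)/9,205+225/9-.5)],29);print(p,d['pos'])
to(*p[0][:2],80,38)
E
```

```text
[[506.06396845 179.32467538  29.        ]
 [513.17974769  97.85118644  29.        ]] [507.16982083 182.93427481 210.81839591]
pos [507.1 181.8 210.6] rot [-1.7994e+02 -3.0000e-02  2.9250e+01] q6 1.26 q1 0.2 t 9.15 w 15.8
shift [ -2.2   1.8 130.6] turn -8.7 rows 4
```

Emit:
play_rows(
  moves=[255, -2, 2, 0, -8, 255, -2, 2, 30, -8, 255, -2, 2, 70, -8, 255, -2, 2, 105, -8, 255, -2, 2, 122, -8, 255, -2, 2, 125, -8, 255, -2, 2, 125, -8],
)

```text
time: 9.73
tool_pos: [506.1, 173.8, 85.1]
tcp_rot: [-3.141, 0.003, 0.629]
contact_force: [0.1, -0.0, -1.0]
grip_width: 16.1
```

```bash
python3 -c "
from h import *
cap('side','s8');
to(505.8,178.5,66,38); print(bot.get_obs()['contact_force'])
crop('s8',180,150,420,350,3,'s8c')
"
```

```text
pos [507.1 174.2  86.5] rot [ 1.7998e+02 -1.0000e-02  3.6090e+01] q6 1.13 q1 0.19 t 9.78 w 15.5
shift [ 1.5 -4.3 20.5] turn -1.9 rows 1
[ 0.66427711  0.11793684 -1.29212241]
```

View pics/s8c.png

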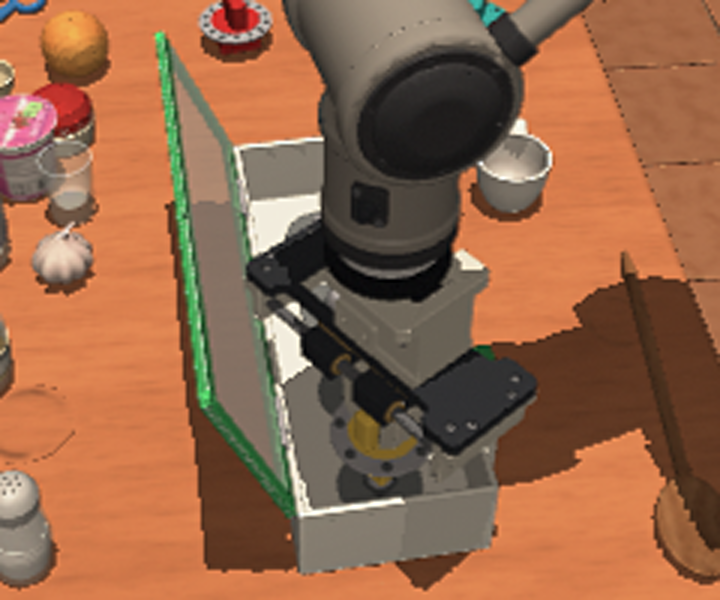

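Emit:
play_rows(
  moves=[255, 1.5, -4.3, 0, -1, 255, 1.5, -4.3, 0, -1, 255, 1.5, -4.3, 0, -1, 255, 1.5, -4.3, 0, -1],
)

```text
time: 10.12
tool_pos: [505.7, 179.2, 87.0]
tcp_rot: [3.141, -0.002, 0.649]
contact_force: [-0.3, 0.3, -1.5]
grip_width: 15.6
```

```bash
python3 -c "
from h import *
c,o=cap('side','s9');
to(505.8,178.5,66,38); print(o['contact_force'])
crop('s9',270,240,370,330,7,'s9c')
"
```

```text
pos [505.6 179.1  86.8] rot [ 1.7996e+02 -7.0000e-02  3.7190e+01] q6 1.12 q1 0.2 t 10.17 w 15.7
shift [-0.3  0.6 20.8] turn -0.8 rows 1
[-0.25270587  0.29822082 -1.5150009 ]
```

View pics/s9c.png

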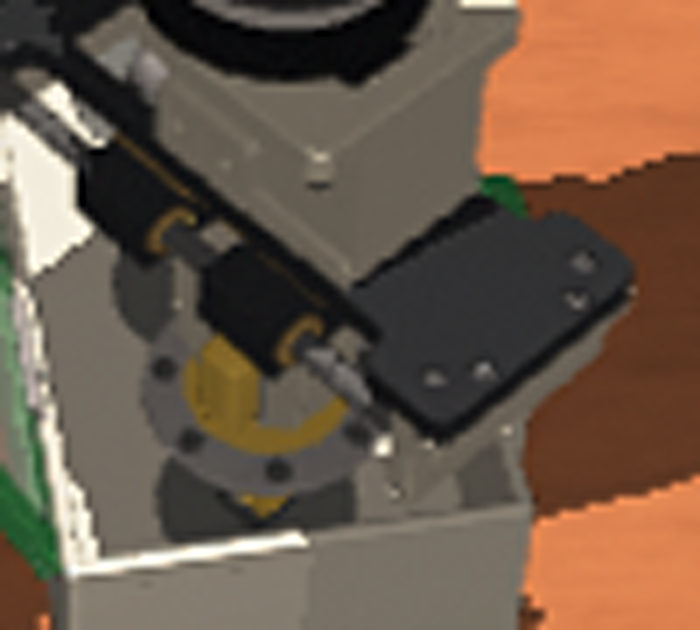

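Emit:
play_rows(
  moves=[255, 0, 0, 5, 0, 255, 0, 0, 9, 0, 255, 0, 0, 13, 0, 255, 0, 0, 17, 0, 255, 0, 0, 19, 0, 255, 0, 0, 21, 0, 255, 0, 0, 21, 0],
)

```text
time: 10.75
tool_pos: [506.9, 179.6, 64.9]
tcp_rot: [3.14, -0.004, 0.649]
contact_force: [4.8, 3.9, -1.4]
grip_width: 15.8
```

Emit:
play_rows(
  moves=[255, 1, 0, 2, -3, 255, 1, 0, 4, -5, 255, 1, 0, 6, -5, 255, 1, 0, 8, -5, 255, 1, 0, 9, -5, 255, 1, 0, 9, -5],
)

```text
time: 11.25
tool_pos: [505.5, 179.8, 59.6]
tcp_rot: [3.141, -0.001, 0.734]
contact_force: [-18.8, -1.4, 37.2]
grip_width: 15.7
```

Emit:
play_rows(
  moves=[255, -1, 0, -2, 0, 150, -1, 0, -2, 0, 150, -1, 0, -2, 0, 150, -1, 0, -2, 0, 150, -1, 0, -2, 0, 150, -1, 0, -2, 0],
)

```text
time: 11.75
tool_pos: [503.2, 178.7, 57.7]
tcp_rot: [-3.139, 0.004, 0.736]
contact_force: [-7.7, 0.6, 7.8]
grip_width: 37.1
```

Emit:
play_rows(
  moves=[150, 0, 0, -20, 0, 150, 0, 0, -50, 0, 150, 0, 0, -90, 0, 150, 0, 0, -130, 0, 150, 0, 0, -150, 0, 150, 0, 0, -150, 0],
)

```text
time: 12.25
tool_pos: [507.2, 179.2, 212.6]
tcp_rot: [3.137, -0.007, 0.736]
contact_force: [-0.0, -0.5, 0.8]
grip_width: 38.0
```

```bash
python3 -c "
from h import *
cap('wrist','w10');cap('side','s10')
crop('s10',250,220,370,340,5,'s10c')
to(448,-210,210,0)
"
```

```text
pos [505.  178.7 207.8] rot [1.7999e+02 3.0000e-02 4.2180e+01] q6 1.03 q1 0.2 t 12.35 w 37.8
shift [-303.2  249.8   -2. ] turn 42.2 rows 10
```

View pics/w10.png

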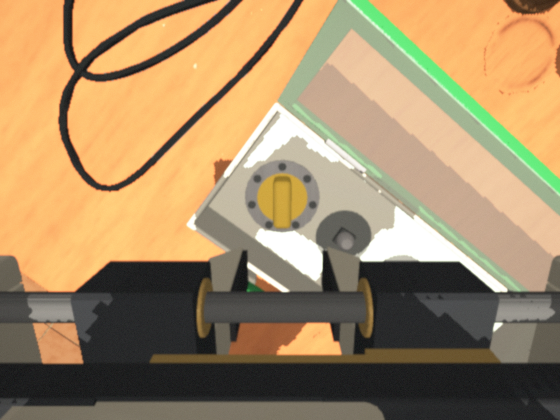

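View pics/s10c.png

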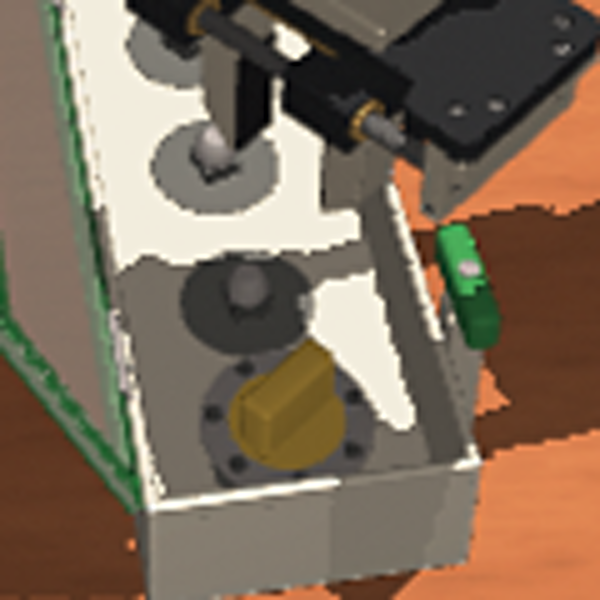

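Emit:
play_rows(
  moves=[100, -303, 250, 0, 42, 100, -303, 250, 0, 42, 100, -303, 250, 0, 42, 100, -303, 250, 0, 42, 100, -303, 250, 0, 42, 100, -303, 250, 0, 42, 100, -303, 250, 0, 42, 100, -303, 250, 0, 42],
)

```text
time: 13.02
tool_pos: [455.4, -152.3, 205.8]
tcp_rot: [-3.14, 0.004, 0.003]
contact_force: [1.5, -0.1, -0.4]
grip_width: 56.1
```

```bash
python3 -c "
from h import *
to(430,-210,210,0)
cap('wrist','w11')
"
```

```text
pos [ 455.4 -152.3  205.8] rot [-1.7988e+02  2.5000e-01  1.6000e-01] q6 1.09 q1 -0.48 t 13.02 w 56.1
shift [-25.5  57.6  -4.2] turn 0.2 rows 2
```

View pics/w11.png

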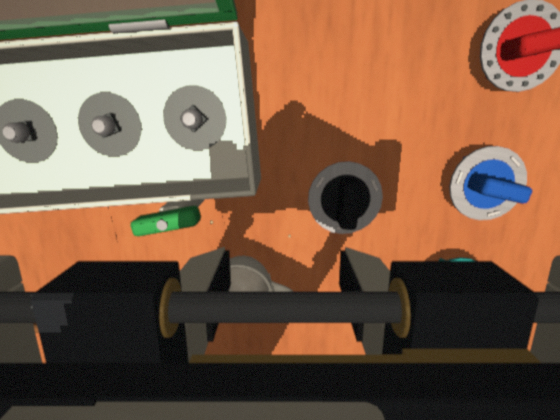

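```bash
python3 -c "
from h import *
im=cv2.imread('pics/w11.png')
p=im[155:240,300:390]
cv2.imwrite('pics/w11c.png',cv2.resize(np.clip((p.astype(float)/70)**0.6*255,0,255).astype(np.uint8),None,fx=7,fy=7,interpolation=cv2.INTER_CUBIC))
tiles('w11',[(105,125),(190,118)],22,'w11d')
print(ray(load('w11'),[(345.5,197)],26))
"
```

```text
[[ 452.62475842 -210.53724832   26.        ]]
```

View pics/w11c.png

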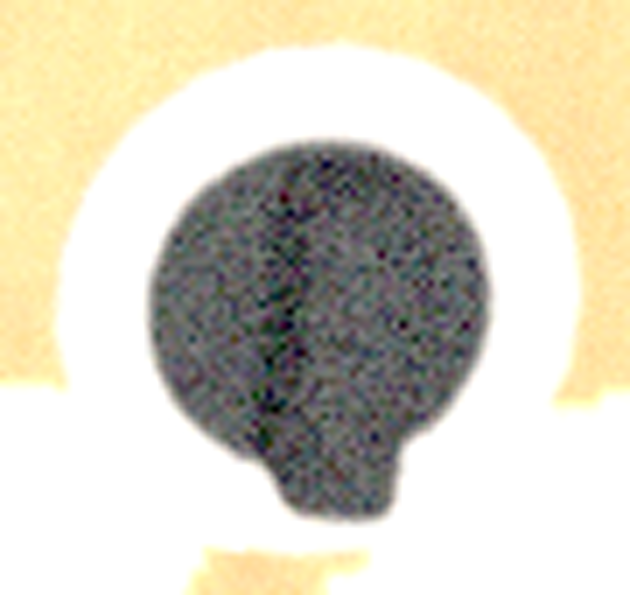

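View pics/w11d.png

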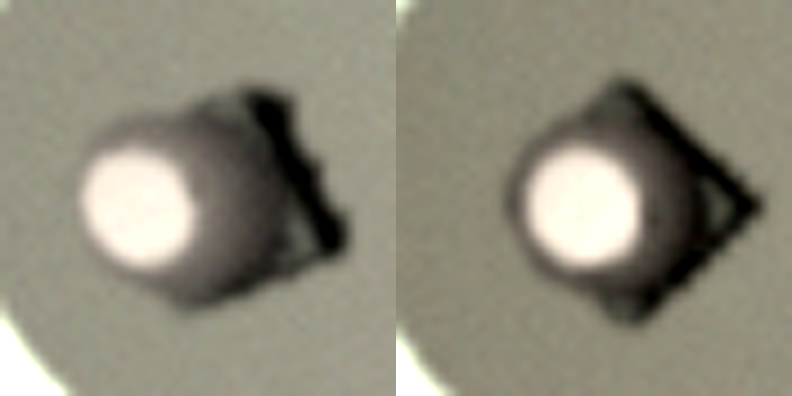

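```bash
python3 -c "
from h import *
to(451.5,-210.5,100,-6)
"
```

```text
pos [ 454.9 -159.3  205.9] rot [ 1.7986e+02  2.3000e-01 -7.0000e-02] q6 1.08 q1 -0.49 t 13.07 w 55.8
shift [ -2.9  50.9 106. ] turn 5.9 rows 3
```

Emit:
play_rows(
  moves=[90, -3, 54, 40, 6, 90, -3, 54, 80, 6, 90, -3, 54, 95, 6, 90, -3, 54, 95, 6, 90, -3, 54, 95, 6],
)

```text
time: 13.48
tool_pos: [452.7, -203.8, 110.7]
tcp_rot: [-3.138, 0.007, -0.102]
contact_force: [0.5, -0.0, 0.3]
grip_width: 59.5
```

```bash
python3 -c "
from h import *
cap('wrist','w12')
to(451.5,-210.5,51,-6)
"
```

```text
pos [ 454.1 -204.2  112.6] rot [-1.7992e+02  1.4000e-01 -5.8100e+00] q6 1.1 q1 -0.58 t 13.53 w 59.4
shift [-1.8  6.6 61.6] turn 0.2 rows 2
```

View pics/w12.png

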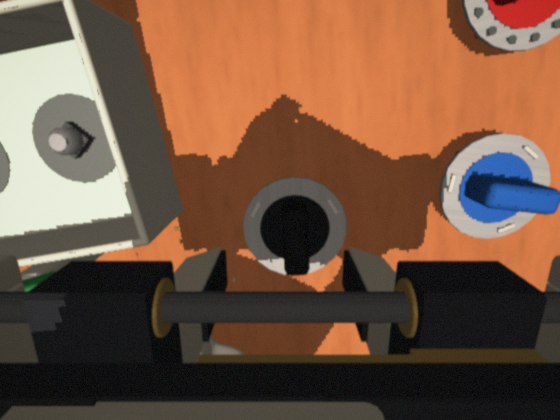

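```bash
python3 -c "
from h import *
d=load('w12');p=ray(d,[(295,226)],26)[0];print(p)
to(p[0],p[1],51,-6)
"
```

```text
[ 452.52125729 -210.63699768   26.        ]
pos [ 454.1 -204.2  112.6] rot [-1.7992e+02  1.4000e-01 -5.8100e+00] q6 1.1 q1 -0.58 t 13.53 w 59.4
shift [-0.7  6.6 61.6] turn 0.2 rows 2
```

Emit:
play_rows(
  moves=[110, -1, 6.5, 25, 0, 110, -1, 6.5, 45, 0, 110, -1, 6.5, 61, 0, 180, -1, 6.5, 61, 0, 255, -1, 6.5, 61, 0, 255, -1, 6.5, 61, 0, 255, -1, 6.5, 61, 0, 255, -1, 6.5, 61, 0],
)

```text
time: 14.2
tool_pos: [453.6, -211.6, 53.4]
tcp_rot: [3.14, -0.002, -0.101]
contact_force: [-1.4, 1.1, -0.2]
grip_width: 23.2
```

Emit:
play_rows(
  moves=[255, 0, 0, 0, 0, 255, 0, 0, 0, 0, 255, 0, 0, 0, 0, 255, 0, 0, 0, 0],
)

```text
time: 14.53
tool_pos: [453.3, -211.5, 52.9]
tcp_rot: [3.141, -0.001, -0.102]
contact_force: [0.3, 1.3, 6.9]
grip_width: 16.0
```

```bash
python3 -c "
from h import *
to(452,-210,51,-6)
"
```

```text
pos [ 453.3 -211.5   52.9] rot [ 1.7997e+02 -8.0000e-02 -5.8200e+00] q6 1.08 q1 -0.59 t 14.53 w 16.0
shift [-1.4 -1.3  1.9] turn 0.2 rows 1
```

Emit:
play_rows(
  moves=[255, 0, 0, -35, 0, 255, 0, 0, -70, -5, 255, 0, 0, -105, -10, 255, 0, 0, -110, -15, 255, 20, -30, -110, -22, 255, 35, -60, -110, -29, 255, 50, -90, -110, -36, 255, 50, -90, -110, -40],
)

```text
time: 15.2
tool_pos: [513.7, -122.6, 162.1]
tcp_rot: [-3.141, -0.002, 0.606]
contact_force: [-0.8, 0.6, -0.5]
grip_width: 15.9
```

```bash
python3 -c "
from h import *
cap('wrist','w13')
to(525.4,-66.8,110,38)
"
```

```text
pos [ 512.5 -124.4  161.9] rot [-1.7998e+02 -1.0000e-02  3.4860e+01] q6 0.58 q1 -0.38 t 15.25 w 16.1
shift [ 43.5 -39.9  51.9] turn -3.1 rows 2
```

View pics/w13.png

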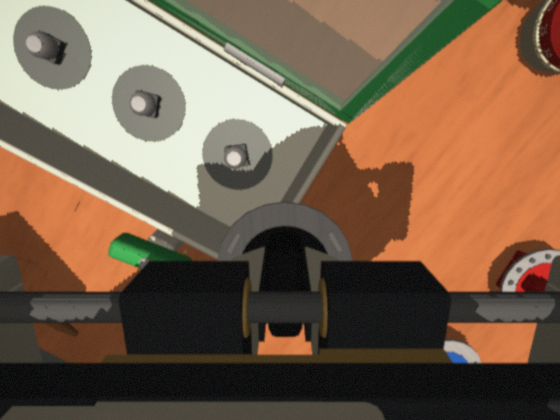

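```bash
python3 -c "
from h import *
tiles('w13',[(237,155),(145,105)],20,'w13c')
"
```

```text
(no output)
```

View pics/w13c.png

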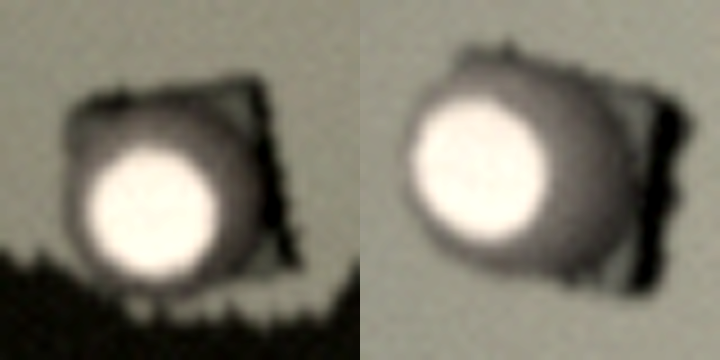

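```bash
python3 -c "
from h import *
d=load('w13');p=ray(d,[(233.4,158.1),(125+(480-360)/9-.5,85+168/9-.5)],29);print(p)
p=p[0];to(p[0],p[1],92,38)
"
```

```text
[[525.02055053 -65.85339345  29.        ]
 [518.84212106  16.05179019  29.        ]]
pos [ 512.5 -124.4  161.9] rot [-1.7998e+02 -1.0000e-02  3.4860e+01] q6 0.58 q1 -0.38 t 15.25 w 16.1
shift [ 43.7 -40.9  69.9] turn -3.1 rows 3
```

Emit:
play_rows(
  moves=[255, 22, -20, 0, -2, 255, 44, -41, 0, -4, 255, 44, -41, 20, -4, 255, 44, -41, 50, -4, 255, 44, -41, 70, -4, 255, 44, -41, 72, -4, 255, 44, -41, 72, -4, 255, 44, -41, 72, -4],
)

```text
time: 15.92
tool_pos: [525.5, -68.9, 90.9]
tcp_rot: [3.141, -0.001, 0.665]
contact_force: [0.3, 0.1, -0.0]
grip_width: 15.5
```

```bash
python3 -c "
from h import *
to(525,-66,69,43);print(bot.get_obs()['contact_force'])
"
```

```text
pos [525.5 -68.9  90.9] rot [ 1.7994e+02 -3.0000e-02  3.8100e+01] q6 0.63 q1 -0.27 t 15.92 w 15.5
shift [ 1.4 -2.6 21.9] turn -4.9 rows 1
[ 0.3035305   0.09201878 -0.04769056]
```

Emit:
play_rows(
  moves=[255, 1.4, -2.6, 4, 0, 255, 1.4, -2.6, 9, 0, 255, 1.4, -2.6, 14, 0, 255, 1.4, -2.6, 18, -2, 255, 1.4, -2.6, 22, -4, 255, 1.4, -2.6, 26, -5, 255, 1.4, -2.6, 30, -5, 255, 1.4, -2.6, 31, -5],
)

```text
time: 16.58
tool_pos: [524.6, -65.1, 61.4]
tcp_rot: [3.14, -0.002, 0.751]
contact_force: [-18.1, 3.7, 30.2]
grip_width: 15.7
```

Emit:
play_rows(
  moves=[255, -1, 0, -2, 0, 150, -1, 0, -2, 0, 150, -1, 0, -2, 0, 150, -1, 0, -2, 0, 150, -1, 0, -2, 0, 150, -1, 0, -2, 0],
)

```text
time: 17.08
tool_pos: [522.9, -65.9, 61.5]
tcp_rot: [-3.141, 0.001, 0.753]
contact_force: [-7.5, 1.0, 6.8]
grip_width: 37.4
```

Emit:
play_rows(
  moves=[150, 0, 0, -20, 0, 150, 0, 0, -50, 0, 150, 0, 0, -90, 0, 150, 0, 0, -130, 0, 150, 0, 0, -150, 0, 120, 0, 0, -150, 0],
)

```text
time: 17.58
tool_pos: [526.2, -66.7, 216.4]
tcp_rot: [3.132, -0.005, 0.754]
contact_force: [0.6, -0.3, -0.0]
grip_width: 41.1
```

```bash
python3 -c "
from h import *
to(560,-330,210,-70)
cap('wrist','w14');cap('side','s14');crop('s14',210,130,370,340,3,'s14c')
"
```

```text
pos [526.2 -66.7 216.4] rot [179.48  -0.3   43.17] q6 0.55 q1 -0.27 t 17.58 w 41.1
shift [-155.6  215.1    7.6] turn 113.2 rows 16
```

View pics/w14.png

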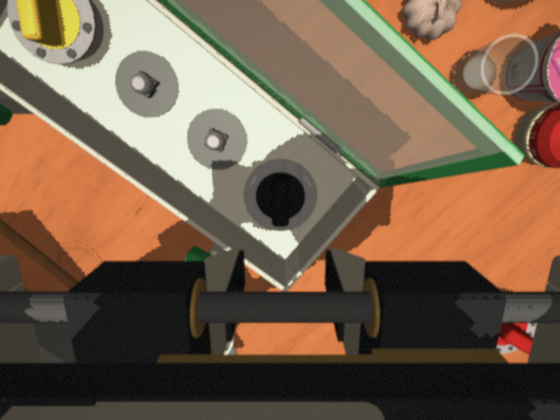

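View pics/s14c.png

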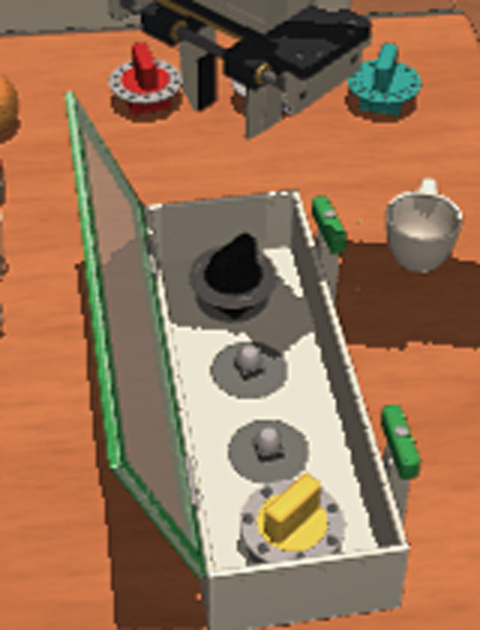

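```bash
python3 -c "
from h import *
to(466,-345,200,74)
"
```

```text
pos [523.9 -66.1 211.5] rot [ 1.799e+02 -4.000e-02  4.318e+01] q6 0.55 q1 -0.27 t 17.68 w 46.9
shift [-233.1  163.8   11.6] turn -30.8 rows 7
```

Emit:
play_rows(
  moves=[100, -233, 164, 12, -31, 100, -233, 164, 12, -31, 100, -233, 164, 12, -31, 100, -233, 164, 12, -31, 100, -233, 164, 12, -31, 100, -233, 164, 12, -31, 100, -233, 164, 12, -31, 100, -233, 164, 60, -31],
)

```text
time: 18.35
tool_pos: [467.2, -352.0, 162.5]
tcp_rot: [3.131, 0.008, 1.29]
contact_force: [1.1, -1.5, -0.3]
grip_width: 56.2
```

```bash
python3 -c "
from h import *
to(466,-345,110,74)
cap('wrist','w15')
"
```

```text
pos [ 467.2 -352.   162.5] rot [179.39   0.46  73.93] q6 -0.49 q1 -0.78 t 18.35 w 56.2
shift [ 6.8 -3.6 52.4] turn -0.1 rows 2
```

View pics/w15.png

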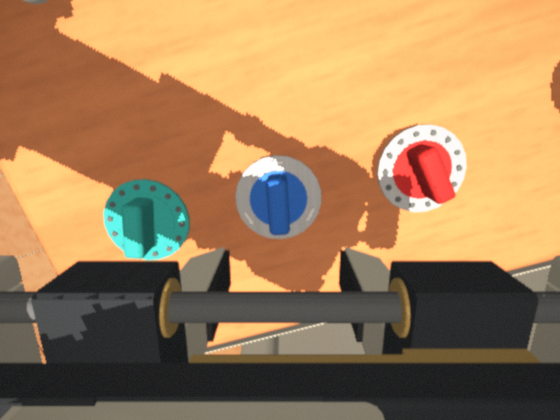

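```bash
python3 -c "
from h import *
p=ray(load('w15'),[(278.5,198),(422,168.5)],26);print(p)
to(p[0][0],p[0][1],52,77)
"
```

```text
[[ 466.29647179 -345.12162773   26.        ]
 [ 585.34747676 -353.93887865   26.        ]]
pos [ 462.9 -346.7  150.2] rot [-1.7962e+02 -1.2000e-01  7.3890e+01] q6 -0.49 q1 -0.77 t 18.4 w 55.8
shift [ 2.2  3.5 98.1] turn -3.1 rows 3
```

Emit:
play_rows(
  moves=[95, 1, 2, 30, -3, 95, 1, 2, 50, -3, 95, 1, 2, 60, -3, 95, 1, 2, 60, -3],
)

```text
time: 18.73
tool_pos: [467.0, -341.2, 94.9]
tcp_rot: [-3.135, -0.004, 1.347]
contact_force: [0.3, 0.5, -1.0]
grip_width: 57.4
```

```bash
python3 -c "
from h import *
cap('wrist','w16');to(466,-345.2,52,77)
"
```

```text
pos [ 467.9 -342.1   97. ] rot [-1.798e+02 -1.200e-01  7.719e+01] q6 -0.54 q1 -0.76 t 18.78 w 57.6
shift [-3.6 -1.  44.9] turn 0.2 rows 2
```

View pics/w16.png

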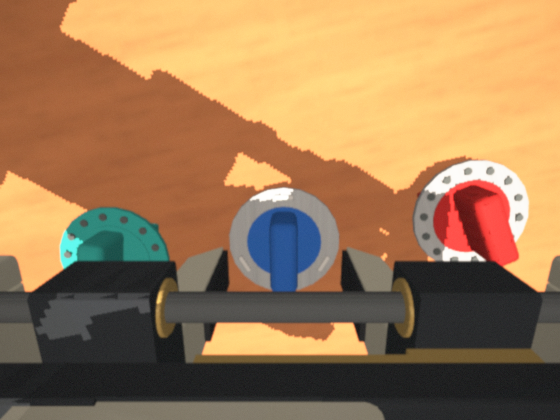

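Aligned (fin vertical at u≈284). Descend and grip.

Emit:
play_rows(
  moves=[120, -3, -0.5, 25, 0, 120, -3, -0.5, 45, 0, 120, -3, -0.5, 45, 0, 255, -3, -0.5, 45, 0, 255, -3, -0.5, 45, 0, 255, -3, -0.5, 45, 0, 255, -3, -0.5, 45, 0, 255, -3, -0.5, 45, 0],
)

```text
time: 19.45
tool_pos: [467.8, -346.3, 54.6]
tcp_rot: [3.14, 0.001, 1.347]
contact_force: [-1.4, -0.7, 0.9]
grip_width: 20.3
```

Emit:
play_rows(
  moves=[255, 0, 0, 0, 0, 255, 0, 0, 0, 0, 255, 0, 0, 0, 0],
)

```text
time: 19.7
tool_pos: [467.5, -346.1, 54.2]
tcp_rot: [3.141, 0.0, 1.347]
contact_force: [-2.1, 1.8, 6.2]
grip_width: 15.7
```

```bash
python3 -c "
from h import *
to(468,-120,160,30)
"
```

```text
pos [ 467.5 -346.1   54.2] rot [1.7997e+02 2.0000e-02 7.7180e+01] q6 -0.55 q1 -0.77 t 19.7 w 15.7
shift [ 220.5  -49.7 -105.9] turn 47.2 rows 7
```

Emit:
play_rows(
  moves=[255, 0, 0, -38, 0, 255, 0, 0, -78, 5, 255, 20, -5, -108, 12, 255, 60, -13, -110, 19, 255, 100, -22, -110, 26, 255, 140, -32, -110, 33, 255, 180, -40, -110, 40, 255, 220, -50, -110, 47],
)

```text
time: 20.37
tool_pos: [467.5, -125.2, 163.5]
tcp_rot: [3.141, -0.0, 0.539]
contact_force: [1.5, 0.5, -1.8]
grip_width: 15.8
```

```bash
python3 -c "
from h import *
to(509,60,160,10)
"
```

```text
pos [ 467.5 -125.2  163.5] rot [ 1.7999e+02 -2.0000e-02  3.0890e+01] q6 0.61 q1 -0.42 t 20.37 w 15.8
shift [ 130.7 -137.6    3.5] turn 20.9 rows 5
```

Emit:
play_rows(
  moves=[255, 109, -187, 0, 21, 255, 109, -187, 0, 21, 255, 109, -187, 0, 21, 255, 109, -187, 0, 21, 255, 109, -187, 0, 21, 255, 109, -187, 0, 21, 255, 109, -187, 0, 21],
)

```text
time: 20.95
tool_pos: [463.3, 93.5, 163.4]
tcp_rot: [-3.14, -0.0, 0.183]
contact_force: [-0.1, 0.6, -1.8]
grip_width: 15.6
```

```bash
python3 -c "
from h import *
cap('wrist','w17')
to(513,97.5,95,6)
"
```

```text
pos [463.6  91.5 163.3] rot [-1.7999e+02  1.0000e-02  1.0480e+01] q6 1.42 q1 0.03 t 21.0 w 15.9
shift [49.7  3.1 68.3] turn 4.5 rows 3
```

View pics/w17.png

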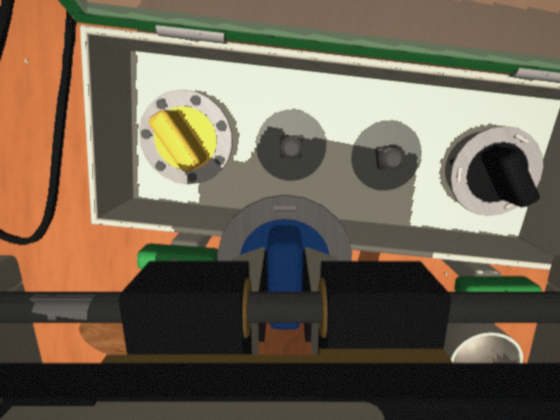

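```bash
python3 -c "
from h import *
tiles('w17',[(291,145),(393,157)],20,'w17c')
"
```

```text
(no output)
```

View pics/w17c.png

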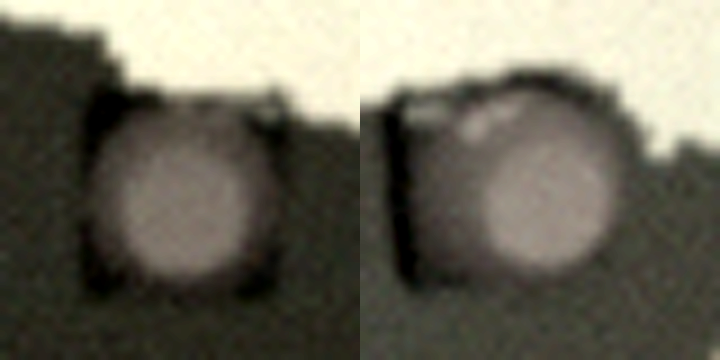

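```bash
python3 -c "
from h import *
d=load('w17');p=ray(d,[(291.3,147.3),(373+(547-360)/9-.5,137+205/9-.5)],29);print(p)
to(p[0][0],p[0][1],93,8)
"
```

```text
[[513.22159675  97.42121998  29.        ]
 [518.78648442  15.64687105  29.        ]]
pos [463.6  91.5 163.3] rot [-1.7999e+02  1.0000e-02  1.0480e+01] q6 1.42 q1 0.03 t 21.0 w 15.9
shift [49.9  3.2 70.3] turn 2.5 rows 3
```

Emit:
play_rows(
  moves=[255, 30, 2, 0, 2, 255, 50, 3, 0, 2, 255, 50, 3, 20, 2, 255, 50, 3, 50, 2, 255, 50, 3, 69, 2, 255, 50, 3, 70, 2, 255, 50, 3, 70, 2, 255, 50, 3, 70, 2],
)

```text
time: 21.67
tool_pos: [514.6, 94.7, 94.5]
tcp_rot: [3.141, -0.001, 0.143]
contact_force: [0.1, -0.2, -1.0]
grip_width: 15.5
```

```bash
python3 -c "
from h import *
to(513.2,97.5,70,8);print(bot.get_obs()['contact_force'])
"
```

```text
pos [514.6  94.7  94.5] rot [ 1.7998e+02 -9.0000e-02  8.1900e+00] q6 1.46 q1 0.04 t 21.67 w 15.5
shift [-1.  -3.  24.5] turn 0.2 rows 1
[ 0.10661244 -0.20495922 -1.00492229]
```

Home would be z≈62.2, resting on the square ≈70.2.

Emit:
play_rows(
  moves=[255, -1, -3, 4, 0, 255, -1, -3, 9, 0, 255, -1, -3, 14, 0, 255, -1, -3, 19, 0, 255, -1, -3, 23, 0, 255, -1, -3, 27, 0, 255, -1, -3, 31, 0, 255, -1, -3, 32, 0],
)

```text
time: 22.33
tool_pos: [512.4, 98.3, 61.9]
tcp_rot: [-3.142, -0.0, 0.144]
contact_force: [-5.2, 0.4, 17.1]
grip_width: 15.7
```

Home directly. Release.

Emit:
play_rows(
  moves=[255, 0, 0, -1, 0, 150, 0, 0, -1, 0, 150, 0, 0, -1, 0, 150, 0, 0, -1, 0, 150, 0, 0, -1, 0, 150, 0, 0, -1, 0],
)

```text
time: 22.83
tool_pos: [512.3, 98.1, 62.4]
tcp_rot: [3.141, 0.0, 0.144]
contact_force: [-0.1, -0.3, -0.4]
grip_width: 37.3
```

Emit:
play_rows(
  moves=[150, 0, 0, -20, 0, 150, 0, 0, -50, 0, 150, 0, 0, -90, 0, 150, 0, 0, -130, 0, 150, 0, 0, -150, 0, 120, 0, 0, -150, 0],
)

```text
time: 23.33
tool_pos: [514.8, 98.3, 217.8]
tcp_rot: [3.141, -0.01, 0.144]
contact_force: [-0.2, -0.3, 0.3]
grip_width: 40.8
```

```bash
python3 -c "
from h import *
cap('wrist','w18');cap('top','t18');cap('side','s18');crop('s18',210,130,370,340,3,'s18c')
to(560,-340,210,100)
"
```

```text
pos [511.8  98.1 211.7] rot [-1.80e+02  7.00e-02  8.24e+00] q6 1.47 q1 0.04 t 23.48 w 48.0
shift [-15.1 440.5   1.7] turn -91.8 rows 13
```

View pics/w18.png

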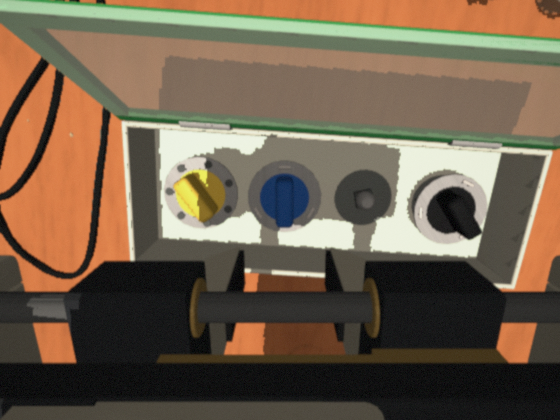

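View pics/t18.png

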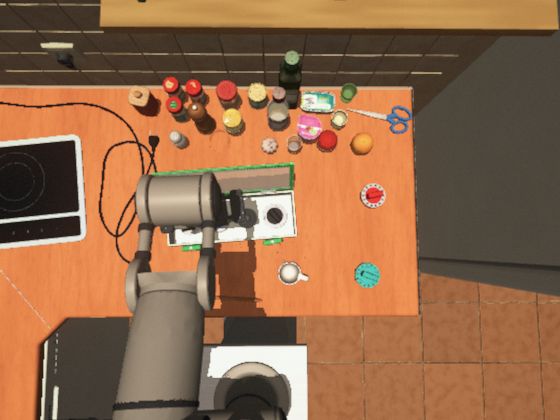

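Emit:
play_rows(
  moves=[100, 20, 441, 0, -92, 100, 20, 441, 0, -92, 100, 20, 441, 0, -92, 100, 20, 441, 0, -92, 100, 20, 441, 0, -92, 100, 20, 441, 0, -92, 100, 20, 441, 0, -92, 100, 20, 441, 0, -92],
)

```text
time: 24.15
tool_pos: [571.0, -212.1, 210.1]
tcp_rot: [-3.138, -0.0, 1.093]
contact_force: [1.2, 0.9, -1.2]
grip_width: 55.7
```

```bash
python3 -c "
from h import *
to(583,-352,150,102)
"
```

```text
pos [ 571.  -212.1  210.1] rot [-179.77   -0.     62.64] q6 -0.0 q1 -0.48 t 24.15 w 55.7
shift [-118.7   75.2   59.8] turn -39.4 rows 6
```

Emit:
play_rows(
  moves=[100, -119, 75, 60, -39, 100, -119, 75, 60, -39, 100, -119, 75, 60, -39, 100, -119, 75, 60, -39, 100, -119, 75, 60, -39, 100, -119, 75, 60, -39, 100, -119, 75, 60, -39],
)

```text
time: 24.73
tool_pos: [581.6, -350.9, 149.2]
tcp_rot: [-3.138, -0.004, 1.768]
contact_force: [-0.0, 0.2, 0.1]
grip_width: 55.7
```

```bash
python3 -c "
from h import *
cap('wrist','w19')
to(585,-354,52,102)
"
```

```text
pos [ 581.9 -350.5  149.9] rot [-179.84   -0.18  101.18] q6 -0.85 q1 -0.65 t 24.78 w 56.2
shift [-4.4  2.6 97.9] turn -0.8 rows 3
```

View pics/w19.png

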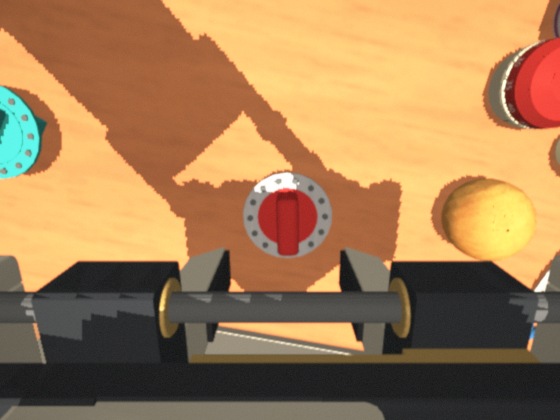

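```bash
python3 -c "
from h import *
p=ray(load('w19'),[(287.5,216)],26)[0];print(p);to(p[0],p[1],52,101)"
```

```text
[ 585.16594596 -354.18181453   26.        ]
pos [ 581.9 -350.5  149.9] rot [-179.84   -0.18  101.18] q6 -0.85 q1 -0.65 t 24.78 w 56.2
shift [-4.6  2.7 97.9] turn 0.2 rows 3
```

Emit:
play_rows(
  moves=[110, -4, 2.5, 35, 0, 110, -4, 2.5, 70, 0, 110, -4, 2.5, 92, 0, 120, -4, 2.5, 98, 0, 120, -4, 2.5, 98, 0, 255, -4, 2.5, 98, 0, 255, -4, 2.5, 98, 0, 255, -4, 2.5, 98, 0],
)

```text
time: 25.45
tool_pos: [587.0, -354.8, 56.8]
tcp_rot: [3.139, 0.003, 1.768]
contact_force: [-0.0, -1.1, -0.7]
grip_width: 32.9
```

Emit:
play_rows(
  moves=[255, 0, 0, 0, 0, 255, 0, 0, 0, 0, 255, 0, 0, 0, 0, 255, 0, 0, 0, 0, 255, 0, 0, 0, 0, 255, 0, 0, 0, 0],
)

```text
time: 25.95
tool_pos: [586.1, -354.5, 55.2]
tcp_rot: [3.141, 0.001, 1.768]
contact_force: [-1.9, 0.6, 5.3]
grip_width: 15.7
```

```bash
python3 -c "
from h import *
to(520,-180,165,75)
"
```

```text
pos [ 586.1 -354.5   55.2] rot [1.7998e+02 5.0000e-02 1.0128e+02] q6 -0.85 q1 -0.66 t 25.95 w 15.7
shift [ 184.   -30.6 -110. ] turn 26.3 rows 6
```

Emit:
play_rows(
  moves=[255, 0, 0, -38, 0, 255, 0, 0, -78, 5, 255, 20, -5, -108, 12, 255, 60, -13, -110, 19, 255, 100, -22, -110, 26, 255, 140, -30, -110, 33, 255, 180, -40, -110, 40, 255, 184, -60, -110, 47],
)

```text
time: 26.62
tool_pos: [489.7, -179.2, 163.9]
tcp_rot: [-3.138, -0.002, 0.946]
contact_force: [0.7, -0.8, -1.3]
grip_width: 16.2
```

```bash
python3 -c "
from h import *
to(470,10,165,21)
"
```

```text
pos [ 489.7 -179.2  163.9] rot [-1.7978e+02 -1.1000e-01  5.4180e+01] q6 0.12 q1 -0.5 t 26.62 w 16.2
shift [ 141.9 -126.7   -0.3] turn 33.2 rows 5
```

Emit:
play_rows(
  moves=[255, 142, -127, 0, 33, 255, 142, -127, 0, 33, 255, 142, -127, 0, 33, 255, 142, -127, 0, 33, 255, 142, -127, 0, 33, 255, 142, -127, 0, 33, 255, 142, -127, 0, 33],
)

```text
time: 27.2
tool_pos: [470.4, 5.8, 164.3]
tcp_rot: [-3.141, 0.0, 0.376]
contact_force: [-0.4, -0.3, -1.8]
grip_width: 16.1
```

```bash
python3 -c "
from h import *
cap('wrist','w20')
to(518.8,15.7,95,20)
"
```

```text
pos [470.9   4.5 164.3] rot [1.7999e+02 1.0000e-02 2.1500e+01] q6 1.04 q1 -0.15 t 27.25 w 15.7
shift [48.7  7.1 69.3] turn 1.5 rows 3
```

View pics/w20.png

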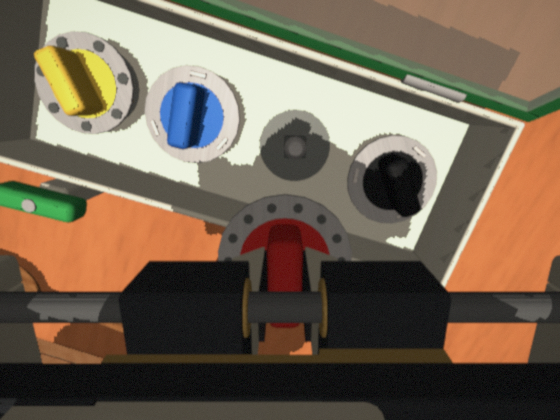

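```bash
python3 -c "
from h import *
tiles('w20',[(295,145)],20,'w20c',14)
"
```

```text
(no output)
```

View pics/w20c.png

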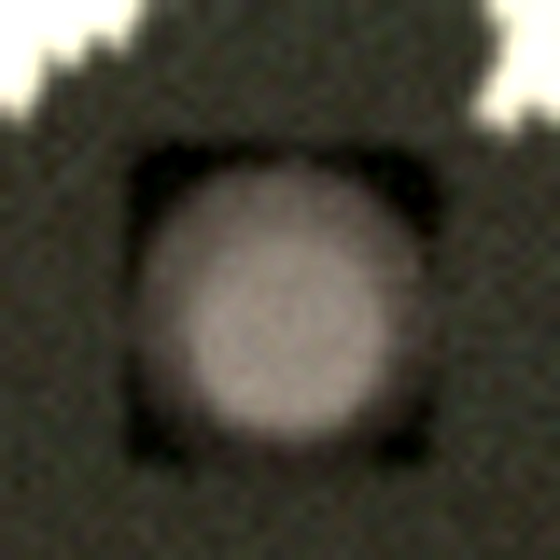

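```bash
python3 -c "
from h import *
p=ray(load('w20'),[(294.9,148.4)],29)[0];print(p)
to(p[0],p[1],95,21)
"
```

```text
[518.82382712  15.8672492   29.        ]
pos [470.9   4.5 164.3] rot [1.7999e+02 1.0000e-02 2.1500e+01] q6 1.04 q1 -0.15 t 27.25 w 15.7
shift [48.8  7.  69.3] turn 0.5 rows 3
```

Emit:
play_rows(
  moves=[255, 30, 4, 0, 0, 255, 49, 6, 0, 0, 255, 49, 6, 20, 0, 255, 49, 6, 50, 0, 255, 49, 6, 68, 0, 255, 49, 6, 69, 0, 255, 49, 6, 69, 0, 255, 49, 6, 69, 0],
)

```text
time: 27.92
tool_pos: [519.7, 15.1, 96.4]
tcp_rot: [3.141, -0.001, 0.371]
contact_force: [-0.4, -0.0, -1.8]
grip_width: 15.8
```

```bash
python3 -c "
from h import *
to(518.8,15.8,71,21);print(bot.get_obs()['contact_force'])
"
```

```text
pos [519.7  15.1  96.4] rot [ 1.7995e+02 -7.0000e-02  2.1250e+01] q6 1.08 q1 -0.12 t 27.92 w 15.8
shift [-0.6 -1.  25.4] turn 0.3 rows 1
[-0.3955256  -0.02882244 -1.78062949]
```

Emit:
play_rows(
  moves=[255, -1, -1, 5, 0, 255, -1, -1, 10, 0, 255, -1, -1, 15, 0, 255, -1, -1, 20, 0, 255, -1, -1, 24, 0, 255, -1, -1, 28, 0, 255, -1, -1, 32, 0, 255, -1, -1, 34, 0],
)

```text
time: 28.58
tool_pos: [517.7, 16.5, 62.8]
tcp_rot: [3.141, -0.0, 0.372]
contact_force: [-10.5, -1.0, 37.8]
grip_width: 15.6
```

Emit:
play_rows(
  moves=[255, 0, 0, -2, 0, 150, 0, 0, -2, 0, 150, 0, 0, -2, 0, 150, 0, 0, -2, 0, 150, 0, 0, -2, 0, 150, 0, 0, -2, 0],
)

```text
time: 29.08
tool_pos: [517.4, 16.8, 63.3]
tcp_rot: [-3.141, 0.0, 0.372]
contact_force: [0.3, -0.1, -0.4]
grip_width: 37.6
```

Emit:
play_rows(
  moves=[150, 0, 0, -20, 0, 150, -4, 0, -50, 0, 150, -14, 0, -90, 0, 180, -24, 0, -130, 0, 180, -34, 0, -170, 0, 180, -34, 0, -200, 0, 180, -34, 0, -210, 0, 180, -34, 0, -210, 0],
)

```text
time: 29.75
tool_pos: [487.0, 4.2, 276.7]
tcp_rot: [3.138, -0.006, 0.371]
contact_force: [0.2, -0.7, -0.9]
grip_width: 27.1
```

```bash
python3 -c "
from h import *
cap('wrist','w21');cap('side','s21');crop('s21',220,130,360,340,3,'s21c')
to(680,60,270,4.5)
"
```

```text
pos [485.5   4.4 272.9] rot [-1.7999e+02  3.0000e-02  2.1290e+01] q6 1.05 q1 -0.15 t 29.85 w 26.9
shift [201.4  18.8   2.8] turn 16.8 rows 5
```

View pics/w21.png

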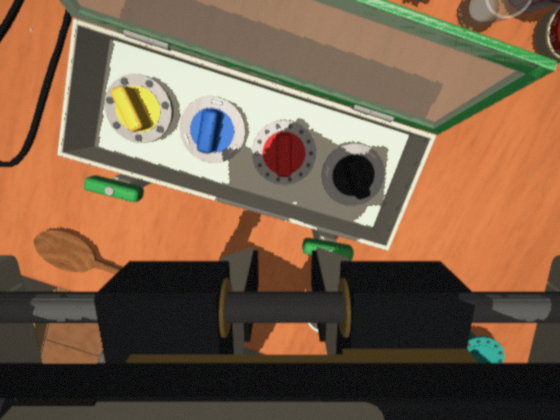

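View pics/s21c.png

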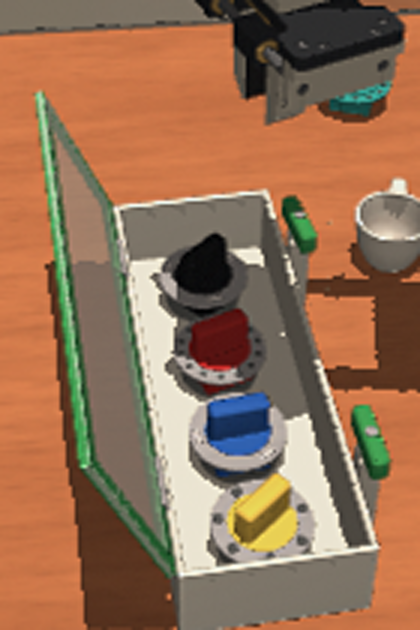

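```bash
python3 - <<'E'
from h import *
d=load('s21')
S=np.array([[506,179],[513.2,97.5],[518.8,15.8],[525,-66]])
for z in(34,42):
    print(z)
    for i,s in enumerate(S):
        a=np.linspace(0,2*np.pi,73); c=proj(d,np.c_[s[0]+36*np.cos(a),s[1]+36*np.sin(a),np.full(73,z)])
        cc=(c-[220,130])*3+1
        print(i,'x',cc[:,0].min().round(),cc[:,0].max().round(),'y',cc[:,1].min().round(),cc[:,1].max().round())
im=cv2.imread('pics/s21c.png')
for z,col in((34,(255,0,255)),(42,(255,255,0))):
    for s in S:
        a=np.linspace(0,2*np.pi,73); c=proj(d,np.c_[s[0]+36*np.cos(a),s[1]+36*np.sin(a),np.full(73,z)])
        cv2.polylines(im,[((c-[220,130])*3+1).round().astype(np.int32)],True,col,1)
cv2.imwrite('pics/s21o.png',im)
E
```

```text
34
0 x 205.0 311.0 y 479.0 567.0
1 x 185.0 284.0 y 391.0 469.0
2 x 169.0 263.0 y 314.0 382.0
3 x 154.0 243.0 y 244.0 306.0
42
0 x 205.0 312.0 y 472.0 560.0
1 x 185.0 285.0 y 384.0 462.0
2 x 169.0 263.0 y 307.0 375.0
3 x 154.0 243.0 y 237.0 298.0
```

View pics/s21o.png

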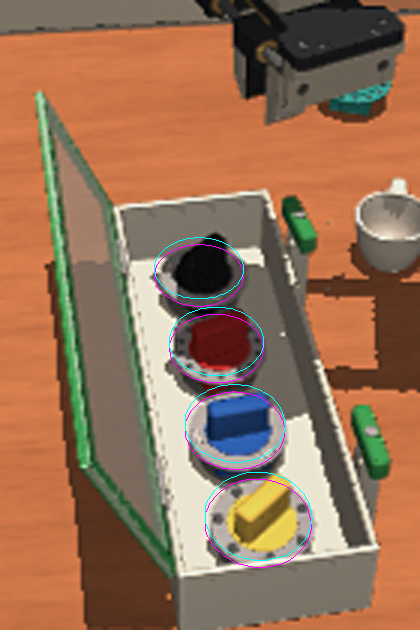

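```bash
python3 - <<'E'
from h import *
im=cv2.imread('pics/s21.png')
cv2.imwrite('pics/s21z.png',cv2.resize(im[200:328,270:350],None,fx=6,fy=4.6,interpolation=cv2.INTER_CUBIC))
im=cv2.imread('pics/w21.png')
cv2.imwrite('pics/w21z.png',cv2.resize(im[60:220,90:400],None,fx=2.5,fy=2.5,interpolation=cv2.INTER_CUBIC))
E
```

```text
(no output)
```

View pics/s21z.png

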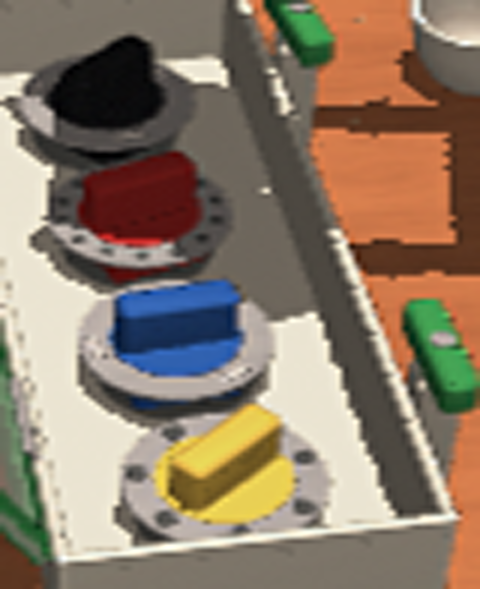

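View pics/w21z.png

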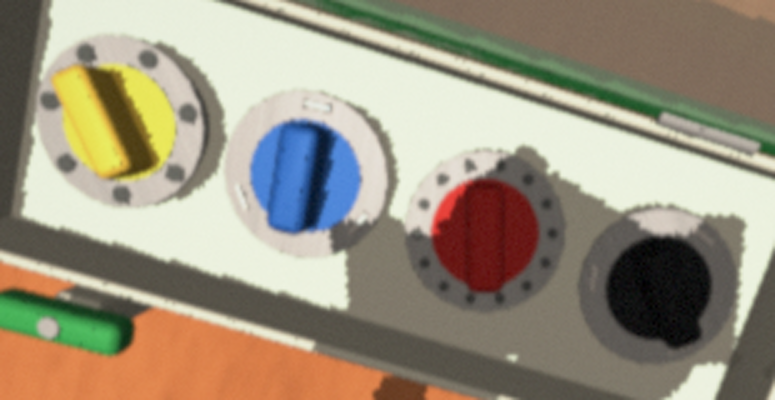

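```bash
python3 - <<'E'
from h import *
d=load('w21')
E={'y':(39,120,211,120,125,34,125,207),'b':(225,172,388,172,306,88,306,257),'r':(404,230,566,230,485,149,485,310),'k':(579,285,742,285,660,204,660,365)}
for k,e in E.items():
    p=np.array(e,float).reshape(4,2)/2.5+[90,60]-.3
    for z in(34,42):
        q=ray(d,p,z); print(k,z,np.linalg.norm(q[0]-q[1]).round(1),np.linalg.norm(q[2]-q[3]).round(1),q.mean(0).round(1))
E
```

```text
y 34 73.6 71.5 [507.  177.4  34. ]
y 42 72.1 70.0 [508.1 174.3  42. ]
b 34 71.0 71.8 [514.5  98.3  34. ]
b 42 69.5 70.3 [515.4  96.9  42. ]
r 34 72.0 70.9 [519.6  16.7  34. ]
r 42 70.5 69.4 [520.5  17.   42. ]
k 34 73.9 73.7 [525.4 -66.2  34. ]
k 42 72.3 72.1 [526.1 -64.2  42. ]
```

```bash
python3 - <<'E'
from h import *
to(670.3,68.6,270,4.4)
t=load('top0'); print('garlic',ray(t,[(269,150)],30),'jar',ray(t,[(232,112)],90),'mill',ray(t,[(200,122)],80),'shaker',ray(t,[(177,132)],80),'btl',ray(t,[(278,100)],100))
E
```

```text
pos [485.5   4.4 272.9] rot [-1.7999e+02  3.0000e-02  2.1290e+01] q6 1.05 q1 -0.15 t 29.85 w 26.9
shift [195.5   7.3   2.8] turn 16.9 rows 5
garlic [[716.41988839 -50.37990086  30.        ]] jar [[810.31101709  53.37403985  90.        ]] mill [[784.33574144 144.48235629  80.        ]] shaker [[755.20095131 208.66136075  80.        ]] btl [[841.89236517 -75.8971051  100.        ]]
```

Emit:
play_rows(
  moves=[255, 40, 1, 0, 7, 255, 80, 3, 0, 14, 255, 120, 4, 0, 17, 255, 160, 6, 0, 17, 255, 195, 7, 0, 17, 255, 195, 7, 0, 17, 255, 195, 7, 0, 17],
)

```text
time: 30.43
tool_pos: [670.3, 69.3, 268.3]
tcp_rot: [-3.141, 0.007, 0.076]
contact_force: [-0.4, -0.1, 0.5]
grip_width: 0.2
```

Emit:
play_rows(
  moves=[255, 0, 0, 30, 0, 255, 0, 0, 60, 0, 255, 0, 0, 85, 0, 255, 0, 0, 90, 0, 255, 0, 0, 90, 0],
)

```text
time: 30.85
tool_pos: [668.0, 68.3, 181.2]
tcp_rot: [-3.141, 0.006, 0.074]
contact_force: [-0.2, -0.3, 0.7]
grip_width: 0.4
```

```bash
python3 - <<'E'
from h import *
cap('wrist','w22');cap('side','s22')
to(580.5,61.7,183,4.4)
E
```

```text
pos [670.2  68.3 185. ] rot [ 1.7998e+02 -9.0000e-02  4.2700e+00] q6 1.48 q1 -0.01 t 30.95 w 0.4
shift [-90.   -0.1   1.9] turn -0.1 rows 3
```

View pics/s22.png

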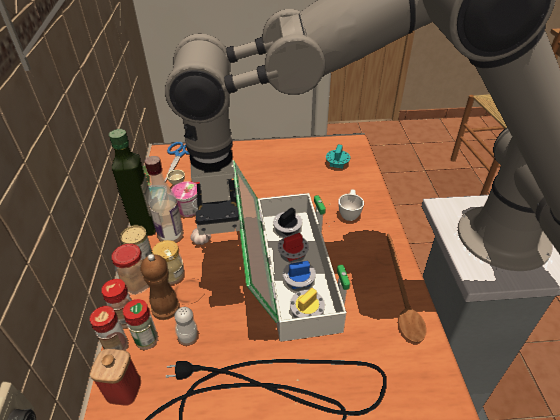

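Emit:
play_rows(
  moves=[255, -20, 0, 0, 0, 255, -40, 0, 0, 0, 255, -55, 0, 0, 0, 255, -70, 0, 0, 0, 255, -85, 0, 0, 0, 255, -100, 0, 0, 0, 255, -115, 0, 0, 0, 255, -130, 0, 0, 0],
)

```text
time: 31.62
tool_pos: [541.5, 58.7, 186.3]
tcp_rot: [3.141, -0.007, 0.075]
contact_force: [2.5, 1.2, -0.5]
grip_width: 0.6
```

```bash
python3 - <<'E'
from h import *
cap('side','s23')
to(580.5,61.7,185,4.4)
E
```

```text
pos [538.7  58.8 186.1] rot [179.96  -0.19   4.3 ] q6 1.46 q1 -0.03 t 31.67 w 0.4
shift [41.9  0.2  1.3] turn -0.1 rows 2
```

View pics/s23.png

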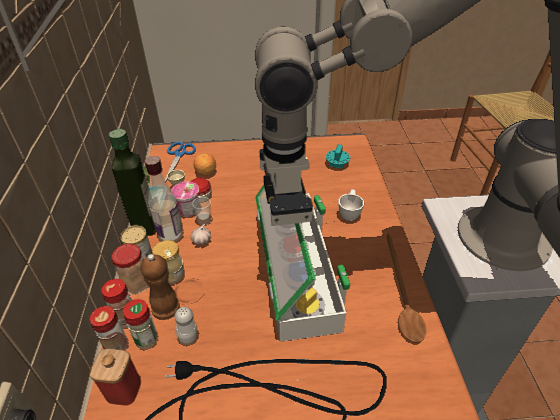

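Emit:
play_rows(
  moves=[255, -15, 0, 5, 0, 255, -28, 0, 17, 0, 255, -40, 0, 30, 0, 255, -50, 0, 44, 0, 255, -57, 0, 58, 0, 255, -62, 0, 70, 0, 255, -65, 0, 80, 0, 255, -66, 0, 86, 0],
)

```text
time: 32.33
tool_pos: [475.6, 53.9, 98.3]
tcp_rot: [3.141, -0.003, 0.075]
contact_force: [1.4, -0.3, 1.0]
grip_width: 0.4
```

Emit:
play_rows(
  moves=[255, 0, 0, 2, 0, 255, 0, 0, 4, 0, 255, 0, 0, 4, 0],
)

```text
time: 32.58
tool_pos: [475.8, 53.9, 97.8]
tcp_rot: [3.141, -0.004, 0.075]
contact_force: [-11.8, -0.8, 32.8]
grip_width: 0.7
```

```bash
python3 - <<'E'
from h import *
cap('side','s24');cap('wrist','w24')
to(580.5,61.7,185,4.4); print(bot.get_obs()['contact_force'])
E
```

```text
pos [475.8  53.9  97.8] rot [179.95  -0.22   4.31] q6 1.45 q1 -0.05 t 32.68 w 0.5
shift [105.4   0.2 -86.7] turn -0.1 rows 4
[-11.19625607  -0.94504465  34.86144277]
```

View pics/s24.png

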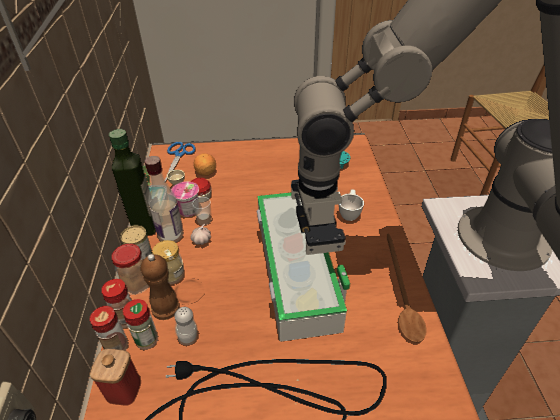

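View pics/w24.png

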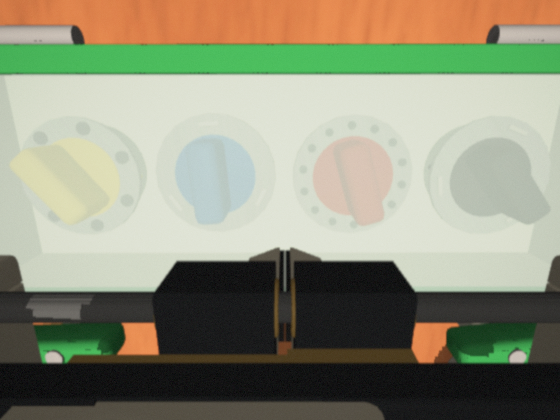

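Emit:
play_rows(
  moves=[255, 0, 0, -35, 0, 255, -20, 0, -70, 0, 255, -50, 0, -100, 0, 200, -80, 0, -110, 0, 150, -80, 0, -110, 0, 150, -80, 0, -110, 0, 150, -80, 0, -110, 0],
)

```text
time: 33.27
tool_pos: [396.0, 47.9, 204.3]
tcp_rot: [3.141, -0.003, 0.075]
contact_force: [-0.1, 0.3, -0.1]
grip_width: 22.9
```

```bash
python3 - <<'E'
from h import *
cap('wrist','w25')
to(432,161,150,-85.6)
E
```

```text
pos [396.   47.9 203.7] rot [ 1.7998e+02 -7.0000e-02  4.2800e+00] q6 1.42 q1 -0.07 t 33.32 w 26.9
shift [  44.3 -110.1   53.7] turn 89.9 rows 13
```

View pics/w25.png

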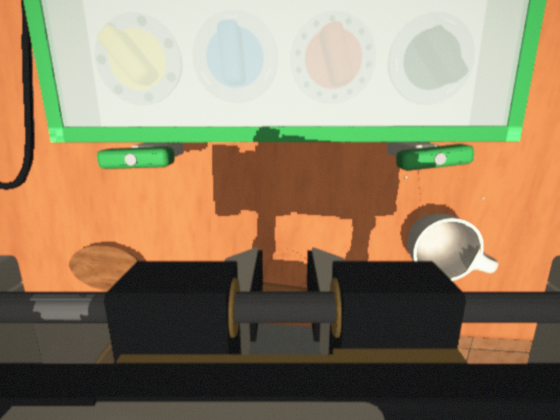

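```bash
python3 - <<'E'
from h import *
d=load('w25')
p=ray(d,[(130,159.3),(440,158.3)],98.5);print(p, np.linalg.norm(p[0]-p[1]))
to(p[0][0],p[0][1],150,-85.6)
E
```

```text
[[432.15413152 161.22522994  98.5       ]
 [449.34699634 -59.44004505  98.5       ]] 221.33404208648358
pos [396.   47.9 203.7] rot [ 1.7998e+02 -7.0000e-02  4.2800e+00] q6 1.42 q1 -0.07 t 33.32 w 26.9
shift [  44.5 -110.3   53.7] turn 89.9 rows 13
```

Emit:
play_rows(
  moves=[120, 44, -110, 50, -90, 120, 44, -110, 50, -90, 120, 44, -110, 50, -90, 120, 44, -110, 50, -90, 120, 44, -110, 50, -90, 120, 44, -110, 50, -90, 120, 44, -110, 50, -90, 120, 44, -110, 50, -90],
)

```text
time: 33.98
tool_pos: [431.2, 161.4, 152.3]
tcp_rot: [-3.14, 0.001, 1.081]
contact_force: [0.7, 0.8, -0.2]
grip_width: 48.2
```

Emit:
play_rows(
  moves=[120, 0, 0, 0, -33, 120, 0, 0, 0, -33, 120, 0, 0, 0, -33, 120, 0, 0, 0, -33, 120, 0, 0, 0, -33, 120, 0, 0, 0, -33],
)

```text
time: 34.48
tool_pos: [431.1, 161.1, 152.5]
tcp_rot: [-3.14, 0.0, 1.653]
contact_force: [0.3, 0.5, -0.4]
grip_width: 48.5
```

```bash
python3 - <<'E'
from h import *
cap('wrist','w26')
to(432.2,160.8,101,94.4)
E
```

```text
pos [431.  161.1 152.6] rot [-1.7992e+02  1.0000e-02  9.4490e+01] q6 0.11 q1 0.19 t 34.53 w 48.6
shift [-0.4  1.2 51.6] turn 0.1 rows 2
```

View pics/w26.png

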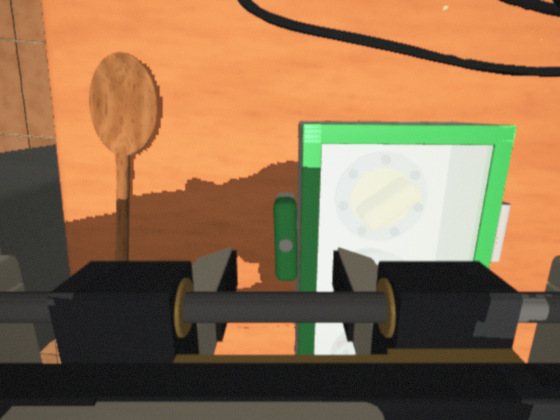

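Emit:
play_rows(
  moves=[140, 0, 1, 25, 0, 140, 0, 1, 42, 0, 140, 0, 1, 50, 0, 140, 0, 1, 50, 0, 255, 0, 1, 50, 0, 255, 0, 1, 50, 0, 255, 0, 1, 50, 0, 255, 0, 1, 50, 0],
)

```text
time: 35.2
tool_pos: [432.0, 161.1, 104.3]
tcp_rot: [3.14, -0.0, 1.651]
contact_force: [-0.2, -0.7, -0.0]
grip_width: 19.4
```

Emit:
play_rows(
  moves=[255, 0, 0, 0, 0, 255, 0, 0, 0, 0],
)

```text
time: 35.37
tool_pos: [431.6, 161.1, 104.1]
tcp_rot: [3.141, -0.0, 1.651]
contact_force: [-1.7, 0.8, 5.7]
grip_width: 13.5
```

Gripped (13.5 mm ≈ 14). Turn 90° ccw.

Emit:
play_rows(
  moves=[255, 0, 0, 0, -6, 255, 0, 0, 0, -12, 255, 0, 0, 0, -18, 255, 0, 0, 0, -24, 255, 0, 0, 0, -30, 255, 0, 0, 0, -36, 255, 0, 0, 0, -42, 255, 0, 0, 0, -48],
)

```text
time: 36.03
tool_pos: [431.1, 160.9, 104.1]
tcp_rot: [-3.141, 0.0, 2.494]
contact_force: [-3.0, -2.0, 6.4]
grip_width: 14.0
```

Emit:
play_rows(
  moves=[255, 0, 0, 0, -6, 255, 0, 0, 0, -12, 255, 0, 0, 0, -18, 255, 0, 0, 0, -24, 255, 0, 0, 0, -30, 255, 0, 0, 0, -36, 255, 0, 0, 0, -41, 255, 0, 0, 0, -43],
)

```text
time: 36.7
tool_pos: [431.0, 160.5, 104.1]
tcp_rot: [-3.141, -0.001, -3.04]
contact_force: [-3.5, -3.8, 7.9]
grip_width: 14.0
```

```bash
python3 - <<'E'
from h import *
o=bot.get_obs();print(o['moment'],o['contact_force'])
to(432.2,160.8,101,184.4)
E
```

```text
[-0.58198323  0.41331309 -0.59001929] [-3.45926442 -3.82930492  7.94915   ]
pos [431.  160.5 104.1] rot [-1.7995e+02 -4.0000e-02 -1.7418e+02] q6 -1.48 q1 0.19 t 36.7 w 14.0
shift [-1.2  0.2  3.1] turn 1.4 rows 1
```

Emit:
play_rows(
  moves=[150, 0, 0, 0, 0, 150, 0, 0, 0, 0, 150, 0, 0, 0, 0, 150, 0, 0, 0, 0, 150, 0, 0, 0, 0, 150, 0, 0, -30, 0, 150, 0, 0, -65, 0, 150, 0, 0, -80, 0],
)

```text
time: 37.37
tool_pos: [432.7, 161.4, 186.7]
tcp_rot: [3.141, 0.004, -3.044]
contact_force: [0.9, 0.2, 0.1]
grip_width: 37.8
```

```bash
python3 - <<'E'
from h import *
to(449.2,-59,180,94.4)
cap('wrist','w27')
E
```

```text
pos [432.7 161.4 186.7] rot [ 179.98    0.24 -174.42] q6 -1.48 q1 0.19 t 37.37 w 37.8
shift [   5.1 -220.9    6.6] turn 91.2 rows 13
```

View pics/w27.png

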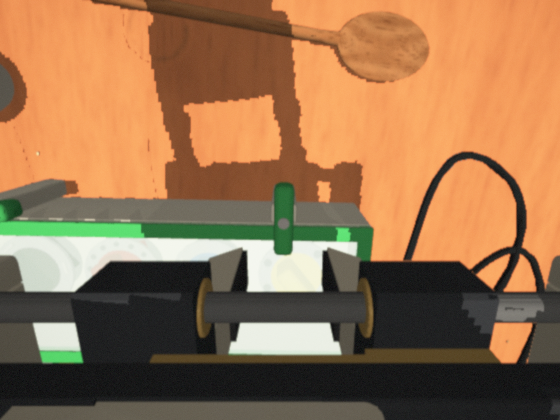

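Left button is across the lid. Now the right one.

Emit:
play_rows(
  moves=[130, 5, -221, 6, 91, 130, 5, -221, 6, 91, 130, 5, -221, 6, 91, 130, 5, -221, 6, 91, 130, 5, -221, 6, 91, 130, 5, -221, 6, 91, 130, 5, -221, 6, 91, 130, 5, -221, 6, 91],
)

```text
time: 38.08
tool_pos: [447.8, -60.7, 176.9]
tcp_rot: [-3.141, -0.001, 2.23]
contact_force: [-0.3, -0.9, -1.9]
grip_width: 44.7
```

Emit:
play_rows(
  moves=[130, 0, 0, 0, 34, 130, 0, 0, 0, 34, 130, 0, 0, 0, 34, 130, 0, 0, 0, 34, 130, 0, 0, 30, 34, 130, 0, 0, 30, 34, 130, 0, 0, 30, 34],
)

```text
time: 38.67
tool_pos: [446.9, -59.0, 146.5]
tcp_rot: [-3.138, -0.001, 1.649]
contact_force: [-0.4, 0.0, 0.5]
grip_width: 45.1
```

```bash
python3 - <<'E'
from h import *
cap('wrist','w28')
to(449.2,-59,103,94.4)
E
```

```text
pos [447.7 -59.3 147.4] rot [-1.7991e+02 -3.0000e-02  9.4470e+01] q6 -0.38 q1 -0.3 t 38.72 w 45.2
shift [ 0.1  1.6 44.4] turn 0.1 rows 2
```

View pics/w28.png

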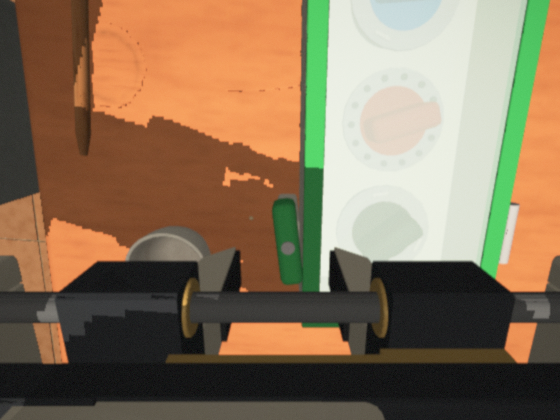

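Emit:
play_rows(
  moves=[140, 0, 1.5, 25, -6, 140, 0, 1.5, 40, -6, 140, 0, 1.5, 44, -6, 140, 0, 1.5, 44, -6, 255, 0, 1.5, 44, -6, 255, 0, 1.5, 44, -6, 255, 0, 1.5, 44, -6, 255, 0, 1.5, 44, -6],
)

```text
time: 39.38
tool_pos: [449.9, -59.4, 104.3]
tcp_rot: [3.14, 0.001, 1.75]
contact_force: [-0.5, -0.7, -0.2]
grip_width: 19.5
```

Emit:
play_rows(
  moves=[255, 0, 0, 0, 0, 255, 0, 0, 0, 0, 255, 0, 0, 0, -6, 255, 0, 0, 0, -12, 255, 0, 0, 0, -18, 255, 0, 0, 0, -24, 255, 0, 0, 0, -30, 255, 0, 0, 0, -36],
)

```text
time: 40.05
tool_pos: [449.0, -59.3, 104.0]
tcp_rot: [-3.141, -0.0, 2.384]
contact_force: [-2.6, -1.0, 4.7]
grip_width: 13.6
```

Emit:
play_rows(
  moves=[255, 0, 0, 0, -6, 255, 0, 0, 0, -12, 255, 0, 0, 0, -18, 255, 0, 0, 0, -24, 255, 0, 0, 0, -30, 255, 0, 0, 0, -36, 255, 0, 0, 0, -42, 255, 0, 0, 0, -46],
)

```text
time: 40.72
tool_pos: [449.1, -58.9, 104.0]
tcp_rot: [3.141, -0.0, -3.096]
contact_force: [-2.0, 1.8, 5.1]
grip_width: 13.8
```

```bash
python3 - <<'E'
from h import *
o=bot.get_obs();print(o['moment'],o['contact_force'])
to(449.2,-59,101,185)
E
```

```text
[ 0.46973538  0.26532019 -0.12282505] [-1.96850603  1.79456078  5.14849764]
pos [449.1 -58.9 104. ] rot [ 1.7997e+02 -3.0000e-02 -1.7741e+02] q6 -1.92 q1 -0.3 t 40.72 w 13.8
shift [-0.1 -0.1  3. ] turn -2.4 rows 1
```

Turn on to the stop (~3° more), then release.

Emit:
play_rows(
  moves=[255, 0, 0, 0, -2, 255, 0, 0, 0, -4, 255, 0, 0, 0, -4],
)

```text
time: 40.97
tool_pos: [449.1, -58.9, 104.0]
tcp_rot: [3.141, -0.0, -3.032]
contact_force: [-2.2, 2.6, 5.2]
grip_width: 14.1
```

```bash
python3 - <<'E'
from h import *
o=bot.get_obs();print(o['moment'],o['contact_force'])
to(449.2,-59,101,185)
E
```

```text
[ 0.46859415  0.32393535 -0.53931193] [-2.16112511  2.63476275  5.16578278]
pos [449.1 -58.9 104. ] rot [ 1.7995e+02 -2.0000e-02 -1.7369e+02] q6 -1.98 q1 -0.3 t 40.97 w 14.1
shift [-0.1 -0.1  3. ] turn 1.3 rows 1
```

Emit:
play_rows(
  moves=[150, 0, 0, 0, 0, 150, 0, 0, 0, 0, 150, 0, 0, 0, 0, 150, 0, 0, 0, 0, 150, 0, 0, 0, 0, 150, 0, 0, -30, 0, 150, 0, 0, -65, 0, 150, 0, 0, -100, 0],
)

```text
time: 41.63
tool_pos: [448.8, -59.2, 204.2]
tcp_rot: [3.141, -0.002, -3.032]
contact_force: [0.9, -0.4, -0.7]
grip_width: 38.1
```

Emit:
play_rows(
  moves=[150, 0, 0, -40, 0, 150, 0, 60, -70, 0, 150, 0, 100, -70, 0, 150, 0, 140, -70, 0, 150, 0, 180, -70, 0, 150, 0, 220, -70, 0, 150, 0, 220, -70, 0, 150, 0, 220, -70, 0],
)

```text
time: 42.3
tool_pos: [424.6, 162.6, 273.5]
tcp_rot: [3.141, 0.0, -3.027]
contact_force: [0.0, -0.5, 0.0]
grip_width: 37.7
```

```bash
python3 - <<'E'
from h import *
cap('top','t30');cap('side','s30')
crop('t30',150,165,400,300,3,'t30c')
to(449.2,-59,101,185)
E
```

```text
pos [425.2 159.6 273.3] rot [-1.7996e+02 -2.0000e-02 -1.7360e+02] q6 -1.49 q1 0.19 t 42.4 w 37.9
shift [   0.4 -219.8  172.5] turn 1.4 rows 7
```

View pics/t30.png

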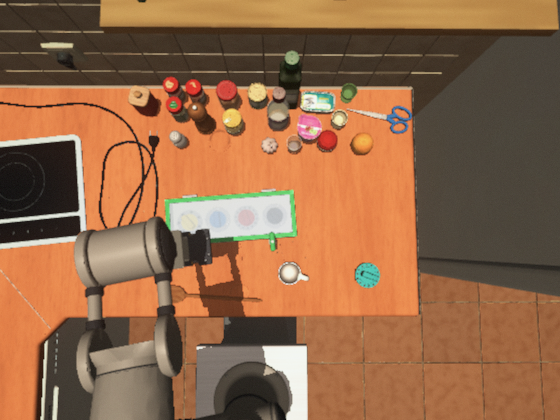

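View pics/s30.png

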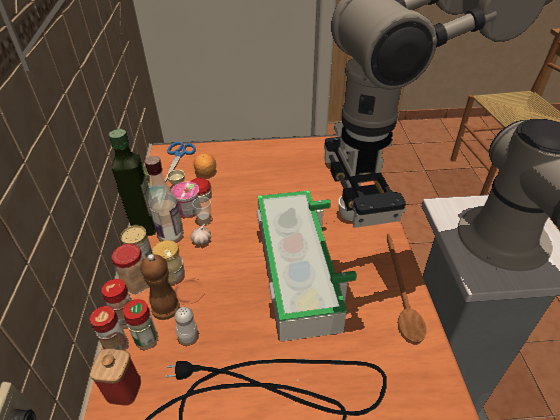

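Emit:
play_rows(
  moves=[150, 0, 0, 0, 0, 150, 0, 0, 0, 0, 150, 0, 0, 0, 0, 150, 0, 0, 0, 0],
)

```text
time: 42.73
tool_pos: [425.6, 158.5, 273.5]
tcp_rot: [-3.141, 0.0, -3.034]
contact_force: [0.4, -0.2, 0.3]
grip_width: 38.0
```

```bash
python3 - <<'E'
from h import *
crop('s30',240,170,370,340,4,'s30c')
print(bot.close_job())
E
```

```text
the job is handed in; nothing more can be done
None
```

View pics/s30c.png

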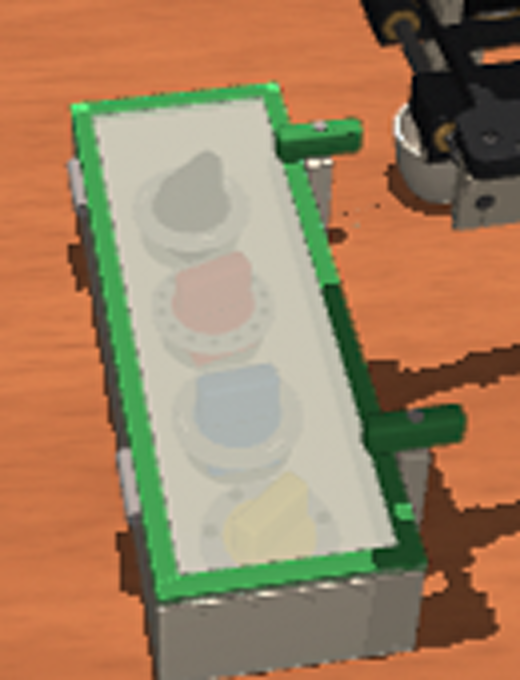

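All four discs are in the caddy, the lid is shut and both turnbuttons are across its edge. I handed the job in at about 43 s of the 208 s allowed.

- **Discs:** all four were out. Black is on spindle 0, red on spindle 1, blue on spindle 2 and yellow on spindle 3, counting from the right. Each was pushed down until the arm's height read within 0.5 mm of the fully home position, with the floor pushing back at 17–38 N.
- **Lid:** I pushed it back to its open stop first, to make room for the gripper, then swept it shut. At the end it pressed flat on the rim with about 33 N.
- **Turnbuttons:** each was turned until the arm felt its stop (about 0.55 N m). The last side picture shows both lying across the lid's edge, with the arm clear.
- **Other objects:** in the last top and side pictures the turquoise disc, glass, mug, timer and the rest look to be where they started.

**What did not go cleanly**
- My first grip on the yellow disc lifted before the fingers had closed, so I repeated it. The disc was not disturbed.
- The picture check of disc heights was not conclusive. Overlaid outlines in the side view could not settle it, and the black disc's measured diameter came out about 2 mm large. Each disc's measured position did fit the home height.
- While I placed the black and yellow discs, the gripper felt a sideways push of about 19 N, probably from touching the open lid.

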